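# Rack the plane irons and book them in

## Robot

A 7-joint arm with a two-finger parallel gripper is mounted at the origin on the work surface. World frame = base frame: x ahead of the robot, y to its left, z up, the work surface at z = 0. Lengths are in m, angles in rad, forces in N, time in s.
With the tool pointing down it reaches from about 0.425 to 0.95 m from the base axis. Payload 16.7 kg.
Tool frame: the origin (TCP) lies at the very end of the fingers, on their centre line; the grasp point (between the pads) lies 19 mm behind it; z points along the fingers, y is the direction in which the jaws open and shut (so a half turn about z gives the same grasp; the last joint's range is limited). The gripper opens to 94 mm and grips with 3 to 60 N. Pads are 16 mm wide; open, the fingers measure 119 mm over their backs; the gripper's body (75 mm by 177 mm) begins 78 mm behind the grasp point.
Start: joints at [-1.403, 0.426, 0.074, 1.606, -0.034, 1.111, -0.067], TCP at [0.211, 0.641, 0.205] pointing down, gripper open.
Joint ranges: [-2.85, 2.85], [-0.5, 2.14], [-1.23, 1.37], [0.21, 2.46], [-1.02, 4.16], [0.16, 2.05], [-2.73, 2.73]. Speed limits (rad/s): [1.89, 1.89, 2.39, 2.39, 3.01, 3.01, 3.01].

## Interface

Orientations are given as a unit quaternion [w, x, y, z].
In Python, from plant import monitor, read_camera, get_calibration, sign_off gives the robot as it stands. The module is installed in compiled form; this text tells all that it offers.
- The arm moves only by the tool move_arm, never from a script. Its argument "plan" is a list of rows, each a list of 7 numbers: the turn, a rotation vector about the tool's x, y, z in rad, then the shift along the tool's x, y, z in mm, then the opening in per cent of the stroke, from 0 (shut) to 100 (fully open). In form: [[rx, ry, rz, tx, ty, tz, hand], ...]. A call has 1 to 10 rows; each row shifts and turns the commanded pose from where the row before left it, along the tool's axes as they then stand; what a row does not reach is not made up. A row lasts 1/8 s, in which the tool goes at most 62.5 mm and 10.7 degrees, less where a joint would pass 70% of its speed; a pose out of reach is approached as far as the arm can. A call with a gripper value outside its range is refused whole. The fingers move at their own pace and stop on an object; the grip force is fixed at half the most. Time passes only in rows, so rows that do not move let the fingers close. It gives the time, the measured TCP pose, the force and the opening at its end, in the units of the state.
- monitor.get_state(): the state, without advancing time (a new reading comes with each control period).
- read_camera(name): name is "scene" or "top"; returns the picture (400x640x3 uint8, red, green, blue); there is no depth.
- get_calibration(name): a dict with "fov_y" (degrees; the focal length in pixels is half the picture's height over the tangent of half this angle, whatever the lens; pixels are square), "cx", "cy" (the principal point, pixels), "origin" and "orientation" of the camera in the world. Camera axes: x right, y down, z forward; pixel columns grow to the right and rows downward; lengths in m; the calibration is good to about 2 mm. A picture is of the moment at which its call begins. get_calibration takes no time and is no camera call.
- sign_off(): hands the job in, once; it reports no verdict.
The state is a dict: "time_s": time; "qpos": joint angles; "joint_vel": joint speeds; "joint_torque": joint torques, N m; "eef_pos": TCP position; "tcp_rot": TCP orientation; "contact_force": force on the tool from outside, world axes, zero at the start; "torque": the same for the moment, N m; "finger_gap": opening from 0.0 (shut) to 1.0 (fully open).
Only numpy, scipy, OpenCV 4.12 (cv2) and the standard library are available. Lean on these libraries where they do the work, as an engineer would, in place of code of your own. Each camera call takes 0.05 s, during which the arm holds its last target. There are 200 camera calls.

## Task

Book this set of plane irons into the museum store: swing the rack's keeper bar up, lay every plane iron flat in a bay of its own with its notch over the bay's pin and its cutting edge towards the robot, straight between the cheeks, stand the label block in the rack's pocket with its paper side face towards the scanner, and swing the keeper fully down again over the irons. Once all that is done, squeeze the scanner's trigger right in and let it go; leave the glass jar where it stands.

Things in the scene. Friction and masses are not known exactly. Their poses are not given: they have to be found in the camera images.
- iron0: steel plane iron (blade), 96 x 34 x 6 mm, about 140 g, lying flat, bevel up; 2 to 4 are present, all alike (absent: None). Origin: centre of its underside; x along its length to the notched end, z up. Notch open at the +x end, 10 mm wide, 20 mm deep (x 28 to 48 mm). Bevelled cutting edge at the -x end (last 12 mm thinner). Balances about 2 mm to -x of its middle; grip it across y
- iron1: a plane iron exactly like iron0 (or absent: None)
- iron2: a plane iron exactly like iron0 (or absent: None)
- iron3: a plane iron exactly like iron0 (or absent: None)
- tag: grey plastic label block, 50 (x) x 36 (y) x 24 mm tall, about 70 g, standing on the table; origin: centre of its underside, z up. Its -y face is white paper with black bars (its top has paper too, the bars along the -y edge); grip it across y. The pocket's walls reach 8 mm up it, so hold it higher than that
- tag_face (a point): middle of the tag's paper side face (18 mm from the tag's middle along its -y, 12 mm up)
- rack: fixed rack: aluminium plate (x -58 to 74, y -255 to 170 mm, 6 mm thick), two wooden rails along y (26 mm wide, tops 30 mm up, 49 mm gap). 4 bays, 80 mm apart. Far (+x) rail: one steel pin a bay; near rail: two cheeks a bay (6 mm high, 42 mm apart inside). Hinged keeper bar; tag pocket at the -y end. Origin: table level, middle of the bays; x to the pins, away from the robot; z up; yaw within 0.1
- pocket (a point): middle of the pocket's floor, 6 mm above the table; axes as the rack's. Open inside 56 (x) x 42 (y) mm, walls 4 mm thick and 8 mm high. The scanner stands beyond its -y side
- pocket_face (a point): where the middle of the tag's paper side face is to be: 18 mm to the -y side of the pocket's middle, 12 mm above its floor
- keeper (a joint): the rack's keeper: a thin aluminium bar (8 mm, along y) on two arms at the rack's ends, hinged at the rack's far side. 0 = down across the irons over the near rail (bar's underside 41 mm above the table), 1.57 = straight up, 1.9 = stop. Starts nearly down (0.02 to 0.25). Stiff hinge: stays where left; about 2 to 4 N at the tab moves it. Open past 1.5 it is clear of the bays
- keeper_hinge (a point): middle of the keeper's hinge line, 45 mm above the table; axes as the rack's, hinge along y
- tab (a point): grip point on the keeper's black tab, which stands up from the middle of its bar (10 x 14 mm in y, 38 mm tall from the bar's axis). At keeper 0 this point is 99 mm to -x of the hinge and 28 mm above it, bar axis 28 mm below the point; it moves round the hinge with the keeper. Pinch it along y from above: the tab may turn between the fingers
- scanner: black pistol-shaped barcode scanner clamped on its side on a fixed foot. Origin: table level under the handle's root. Barrel points to +y (to the pocket); handle sticks out level to -x (to -102 mm), y -16 to 16, z 45 to 75 mm, free below; head x -4 to 68, y -45 to 100 mm, 93 mm high; z up
- squeeze (a point): midway between the handle's back (27 mm to -y) and the trigger's outer face (about 22 mm to +y at rest), 60 mm above the table, at x -43 mm of the scanner; axes as the scanner's. Fingers from above closing along y squeeze the trigger against the handle here
- trigger (a joint): the grey sprung trigger on the +y side of the handle, hinged on an upright pin at scanner x -8, y 22 mm; 62 mm long, standing off the handle at an angle. 0 = at rest, 0.3 rad = fully squeezed towards the handle (about 10 mm of travel at the squeeze point, 4 to 9 N); springs back when let go
- jar: glass jar with a white cap, 56 mm across, 90 mm tall, a bystander beside the rack; origin: centre of its underside
- bay0 (a point): bay 0: where the origin of a seated iron lies (rail-top level, 30 mm above the table, axes as the rack's). Its pin is 38 mm on along +x: 6 mm thick, round-tipped, 14 mm high above the rail (2 mm play either side in the notch)
- bay1 (a point): the same for bay 1, next along the rack's +y
- bay2 (a point): the same for bay 2, next along the rack's +y
- bay3 (a point): the same for bay 3, next along the rack's +y
Mind the look-alikes: they are no part of the job. Leave any blue, brown or turquoise look-alike of the tag alone.

How it is judged:
On the way, in this order (a step that is already met when the one before it is completed fails the run):
1. every iron present lies flat in its own bay, notch over the pin, the tag stands in its pocket, paper side face to the scanner, and the keeper is down (((horizontal distance between iron0 and bay0 below 0.009 m and z of iron0 in the frame of bay0 between -0.003 and 0.003 m and angle between the x axis of iron0 and the x axis of bay0, either way round below 0.14 rad and angle between iron0's own z axis and vertical below 0.06 rad) or (horizontal distance between iron0 and bay1 below 0.009 m and z of iron0 in the frame of bay1 between -0.003 and 0.003 m and angle between the x axis of iron0 and the x axis of bay1, either way round below 0.14 rad and angle between iron0's own z axis and vertical below 0.06 rad) or (horizontal distance between iron0 and bay2 below 0.009 m and z of iron0 in the frame of bay2 between -0.003 and 0.003 m and angle between the x axis of iron0 and the x axis of bay2, either way round below 0.14 rad and angle between iron0's own z axis and vertical below 0.06 rad) or (horizontal distance between iron0 and bay3 below 0.009 m and z of iron0 in the frame of bay3 between -0.003 and 0.003 m and angle between the x axis of iron0 and the x axis of bay3, either way round below 0.14 rad and angle between iron0's own z axis and vertical below 0.06 rad)) and ((horizontal distance between iron1 and bay0 below 0.009 m and z of iron1 in the frame of bay0 between -0.003 and 0.003 m and angle between the x axis of iron1 and the x axis of bay0, either way round below 0.14 rad and angle between iron1's own z axis and vertical below 0.06 rad) or (horizontal distance between iron1 and bay1 below 0.009 m and z of iron1 in the frame of bay1 between -0.003 and 0.003 m and angle between the x axis of iron1 and the x axis of bay1, either way round below 0.14 rad and angle between iron1's own z axis and vertical below 0.06 rad) or (horizontal distance between iron1 and bay2 below 0.009 m and z of iron1 in the frame of bay2 between -0.003 and 0.003 m and angle between the x axis of iron1 and the x axis of bay2, either way round below 0.14 rad and angle between iron1's own z axis and vertical below 0.06 rad) or (horizontal distance between iron1 and bay3 below 0.009 m and z of iron1 in the frame of bay3 between -0.003 and 0.003 m and angle between the x axis of iron1 and the x axis of bay3, either way round below 0.14 rad and angle between iron1's own z axis and vertical below 0.06 rad)) and ((horizontal distance between iron2 and bay0 below 0.009 m and z of iron2 in the frame of bay0 between -0.003 and 0.003 m and angle between the x axis of iron2 and the x axis of bay0, either way round below 0.14 rad and angle between iron2's own z axis and vertical below 0.06 rad) or (horizontal distance between iron2 and bay1 below 0.009 m and z of iron2 in the frame of bay1 between -0.003 and 0.003 m and angle between the x axis of iron2 and the x axis of bay1, either way round below 0.14 rad and angle between iron2's own z axis and vertical below 0.06 rad) or (horizontal distance between iron2 and bay2 below 0.009 m and z of iron2 in the frame of bay2 between -0.003 and 0.003 m and angle between the x axis of iron2 and the x axis of bay2, either way round below 0.14 rad and angle between iron2's own z axis and vertical below 0.06 rad) or (horizontal distance between iron2 and bay3 below 0.009 m and z of iron2 in the frame of bay3 between -0.003 and 0.003 m and angle between the x axis of iron2 and the x axis of bay3, either way round below 0.14 rad and angle between iron2's own z axis and vertical below 0.06 rad)) and ((horizontal distance between iron3 and bay0 below 0.009 m and z of iron3 in the frame of bay0 between -0.003 and 0.003 m and angle between the x axis of iron3 and the x axis of bay0, either way round below 0.14 rad and angle between iron3's own z axis and vertical below 0.06 rad) or (horizontal distance between iron3 and bay1 below 0.009 m and z of iron3 in the frame of bay1 between -0.003 and 0.003 m and angle between the x axis of iron3 and the x axis of bay1, either way round below 0.14 rad and angle between iron3's own z axis and vertical below 0.06 rad) or (horizontal distance between iron3 and bay2 below 0.009 m and z of iron3 in the frame of bay2 between -0.003 and 0.003 m and angle between the x axis of iron3 and the x axis of bay2, either way round below 0.14 rad and angle between iron3's own z axis and vertical below 0.06 rad) or (horizontal distance between iron3 and bay3 below 0.009 m and z of iron3 in the frame of bay3 between -0.003 and 0.003 m and angle between the x axis of iron3 and the x axis of bay3, either way round below 0.14 rad and angle between iron3's own z axis and vertical below 0.06 rad)) and horizontal distance between tag and pocket below 0.007 m and z of tag in the frame of pocket below 0.004 m and angle between tag's own z axis and vertical below 0.08 rad and distance between tag_face and pocket_face below 0.014 m and value of joint keeper below 0.1 rad), for 0.3 s.
2. then the trigger is squeezed (beyond 0.2 of 0.3 rad) (value of joint trigger above 0.2 rad), for 0.2 s.
3. and let go again (value of joint trigger below 0.05 rad), for 0.2 s.
At the end, for the whole second after the job is handed in: keeper down (below 0.1 rad); every iron present lies flat in its own bay, notch over the pin (within 9 mm of its place, 3 mm in height, 0.14 rad, level); the tag stands upright in the pocket (within 7 mm), paper face to the scanner; the trigger is released (below 0.05 rad); at rest (all of step 1 and value of joint trigger below 0.05 rad and linear speed of each of iron0, iron1, iron2, iron3, tag below 0.02 m/s); the robot touches nothing.
It fails at once if the glass jar is pushed more than 40 mm (distance of jar from where it was at the start of the episode above 0.04 m).
It fails at once if the glass jar is knocked over (angle between jar's own z axis and vertical above 0.6 rad).
Of iron0, iron1, iron2, iron3 only 2 to 4 are there at a start; the rules pass over those that are not, and their reading is None.
At some moment in a run one of iron0, iron1, iron2, iron3 may be knocked a few centimetres aside while the robot is not near it.
Once in a run the grip may slacken for a moment while it holds something.
It also fails if it takes over 210 s, if anything falls off the work surface, if the arm or the gripper's body presses on something with over 40 N, if the wrist force passes 120 N, or if a joint passes its speed limit or range.

## Working session

There is one attempt and no reset: what is moved stays moved. The work goes in short steps, Python scripts to look and compute and a tool call to move; the robot and the scene stay as the last step left them, time stands still between calls to the robot, and variables do not carry over. Pictures are saved under pics/ and viewed, about 12 in all and at most 16, crops included, and the job is handed in when it is done.

Besides the shell and the picture viewer there is one more tool, called after ">>>" as name(argument=value, ...) on one line, values as JSON. move_arm: Moves the arm, as the interface text tells. Its arguments: {"type":"object","properties":{"plan":{"type":"array","items":{"type":"array","items":{"type":"number"}}}},"required":["plan"]}

```bash
mkdir -p pics
python3 - <<'E'
from plant import *
import cv2
print(monitor.get_state())
for n in("scene","top"):
    print(get_calibration(n)); im=read_camera(n); cv2.imwrite(f"pics/{n}0.png",im[:,:,::-1])
E
```

```text
{'time_s': 0.0, 'qpos': array([-1.40249107,  0.42673816,  0.07384456,  1.60661932, -0.03411041,
        1.11078362, -0.06714889]), 'joint_vel': array([ 0.00063804, -0.00150589,  0.00040273, -0.00030645,  0.00101057,
        0.00095693, -0.00011997]), 'joint_torque': array([-4.66711572e-04, -9.35808849e+01,  3.66660208e+00, -4.54215574e+01,
       -4.88966005e-02,  1.98748667e-02,  6.63064884e-05]), 'eef_pos': array([0.21081048, 0.64076976, 0.20476588]), 'tcp_rot': array([-6.02242018e-05,  1.58274120e-01,  9.87395001e-01, -6.41775970e-04]), 'contact_force': array([-0.9606453 , -0.12423159, -0.08729159]), 'torque': array([ 0.02401887, -0.02896154,  0.06348708]), 'finger_gap': 1.0032809365840347}
{'fov_y': 54.47035844459078, 'cx': 317.80536718476674, 'cy': 200.31612564905882, 'origin': array([1.10592408, 0.71196518, 0.85792902]), 'orientation': array([-0.14430928,  0.32558843,  0.84603862, -0.39671862])}
{'fov_y': 53.75683507508712, 'cx': 319.2430389676105, 'cy': 191.59913538809855, 'origin': array([0.34371261, 0.03239354, 1.06801568]), 'orientation': array([-0.05569834,  0.71298889, -0.6958309 ,  0.0660598 ])}
```

View pics/top0.png

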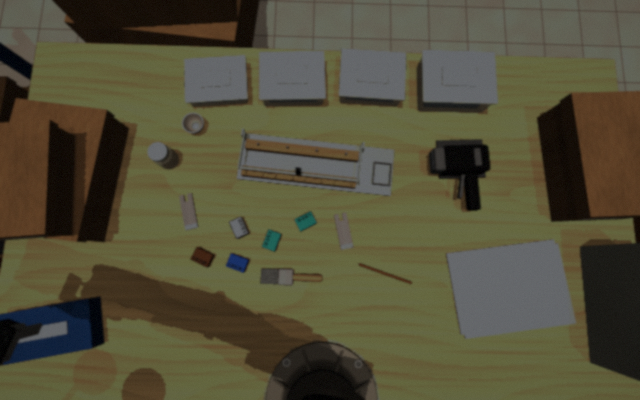

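View pics/scene0.png

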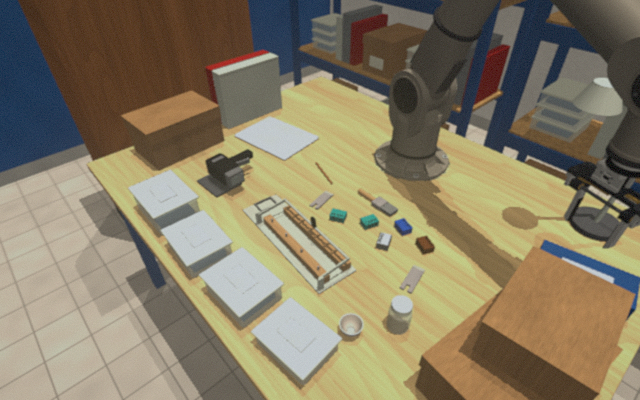

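The top view shows two irons at (189,211) and (343,231), and the tag at (239,228) among the coloured look-alikes. The rack is at about (240-395, 130-195), the jar at (161,154) and the scanner at (460,165). Next come enlarged crops.

```bash
cat > h.py <<'E'
import numpy as np, cv2
from scipy.spatial.transform import Rotation as R
from plant import *
def rot(q): return R.from_quat(q,scalar_first=True).as_matrix()
def K(n):
    c=get_calibration(n); return c,200/np.tan(np.radians(c["fov_y"])/2)
def w(n,u,v,z):
    c,f=K(n); d=rot(c["orientation"])@[(u-c["cx"])/f,(v-c["cy"])/f,1]; o=c["origin"]
    return o+d*(z-o[2])/d[2]
def px(n,p):
    c,f=K(n); q=rot(c["orientation"]).T@(np.array(p)-c["origin"]); return q[:2]/q[2]*f+[c["cx"],c["cy"]]
def crop(im,u0,v0,u1,v1,s,name,bright=2.0,tick=10):
    c=cv2.resize(im[v0:v1,u0:u1,::-1],None,fx=s,fy=s,interpolation=cv2.INTER_CUBIC)
    c=np.clip(c*bright,0,255).astype(np.uint8)
    for u in range(-(-u0//tick)*tick,u1,tick):
        x=int((u-u0+.5)*s); cv2.line(c,(x,0),(x,6),(0,0,255),1); cv2.putText(c,str(u),(x-9,16),0,.35,(0,0,255),1)
    for v in range(-(-v0//tick)*tick,v1,tick):
        y=int((v-v0+.5)*s); cv2.line(c,(0,y),(6,y),(0,0,255),1); cv2.putText(c,str(v),(8,y+4),0,.35,(0,0,255),1)
    if name: cv2.imwrite(f"pics/{name}.png",c)
    return c
E
python3 - <<'E'
from h import *
im=cv2.imread("pics/top0.png")[:,:,::-1]
crop(im,225,125,415,205,4.1,"rack")
a=crop(im,175,185,255,250,4.9,None); b=crop(im,320,205,360,255,4.9,None);c=crop(im,425,130,500,215,4.9,None)
H=max(x.shape[0] for x in(a,b,c))
cv2.imwrite("pics/parts.png",np.hstack([cv2.copyMakeBorder(x,0,H-x.shape[0],0,0,0) for x in(a,c)])[:, :800])
cv2.imwrite("pics/parts.png",np.hstack([cv2.copyMakeBorder(cv2.resize(x,None,fx=.8,fy=.8),0,H-int(round(x.shape[0]*.8)),0,0,0)[:H] if False else cv2.copyMakeBorder(x,0,H-x.shape[0],0,0,0) for x in(a,b,)]+[cv2.copyMakeBorder(cv2.resize(c,(215,int(c.shape[0]*215/c.shape[1]))),0,H-int(c.shape[0]*215/c.shape[1]),0,0,0)]))
print(cv2.imread("pics/parts.png").shape)
for p in [(240,135),(393,194),(393,148),(189,228),(469,208),(161,154)]: print(p,w("top",*p,0.0))
E
```

```text
(417, 803, 3)
(240, 135) [0.68542506 0.24501618 0.        ]
(393, 194) [ 0.52842028 -0.18437163  0.        ]
(393, 148) [ 0.65958451 -0.18557979  0.        ]
(189, 228) [0.42149707 0.3667746  0.        ]
(469, 208) [ 0.49480831 -0.39329153  0.        ]
(161, 154) [0.6244174  0.46027129 0.        ]
```

View pics/rack.png

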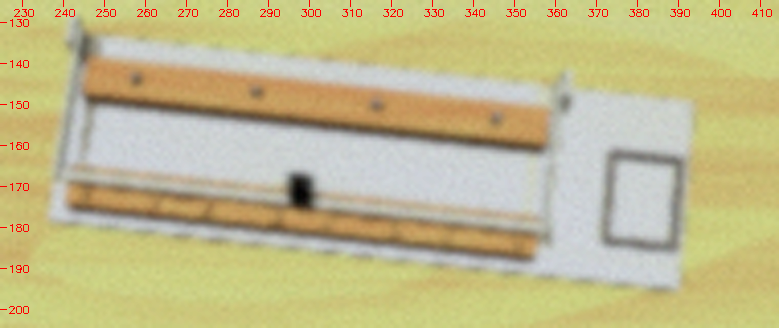

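View pics/parts.png

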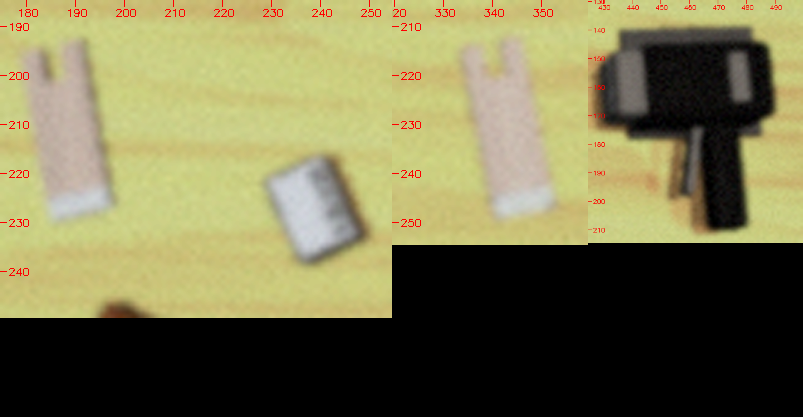

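The crops show:
- **Rack:** pins at (257.5,143.5), (287,147), (316,150) and (345.5,153.5), pocket centre about (381,173.5), and the tab at (298,171).
- **Irons:** both notches point up, away from the robot.
- **Tag:** the bars are along its right-hand edge.
- **Scanner:** the handle ends near v=209.

I'll fit poses from these.

```bash
cat > fit.py <<'E'
from h import *
from scipy.optimize import least_squares
def fit(n,loc,pix,g,):
    loc=np.array(loc,float)/1000; pix=np.array(pix,float)
    def P(p): c,s=np.cos(p[2]),np.sin(p[2]); return np.c_[p[0]+c*loc[:,0]-s*loc[:,1],p[1]+s*loc[:,0]+c*loc[:,1],loc[:,2]]
    f=lambda p:(np.array([px(n,q) for q in P(p)])-pix).ravel()
    r=least_squares(f,g,loss="soft_l1"); return r.x,r.fun.reshape(-1,2)
E
python3 - <<'E'
from fit import *
np.set_printoptions(precision=4,suppress=True)
r,e=fit("top",[(38,120,44),(38,40,44),(38,-40,44),(38,-120,44),(74,-255,6),(-58,-255,6),(-58,170,6)],[(257.5,143.5),(287,147),(316,150),(345.5,153.5),(393,149),(390,195),(236.5,178.5)],[.6,.07,-.1]); print("rack",r,e.round(1).tolist())
def tor(p): c,s=np.cos(r[2]),np.sin(r[2]); d=np.array(p[:2])-r[:2]; return np.array([c*d[0]+s*d[1],-s*d[0]+c*d[1]])
for u,v in[(373,161),(391,163),(388.5,186),(371,184),(381,173.5)]: print("pocket",tor(w("top",u,v,.014)))
for z in(.11,.105): print("tab",z,tor(w("top",298,170,z)))
I=[(-48,17,3),(-48,-17,3),(48,17,6),(48,-17,6)]
for nm,pp,g in(("A",[(186,230),(198,227),(180,195),(193,192.5)],(.47,.37,0)),("B",[(340.5,249.5),(353.5,247.5),(333.5,214.5),(346.5,213)],(.42,-.04,0))):
    q,e=fit("top",I,pp,g); print(nm,q,e.round(1).tolist())
q,e=fit("top",[(-25,18,24),(25,18,24),(25,-18,24),(-25,-18,24)],[(237,239),(229,221.5),(241.5,216),(249.5,233)],(.41,.23,.4)); print("tag",q,e.round(1).tolist())
q,e=fit("top",[(-102,16,75),(-102,-16,75),(68,100,93),(68,-45,93),(-4,-45,93),(-4,100,93)],[(466,209.5),(480.5,209),(429.5,147),(487,144.5),(489.5,172),(431,174)],(.6,-.39,0)); print("scan",q,e.round(1).tolist())
print("jar",w("top",160,152,.09))
E
```

```text
rack [ 0.6015  0.0733 -0.0816] [[-0.6, -0.1], [-0.5, -0.4], [0.1, -0.3], [0.3, -0.6], [0.9, 0.2], [0.4, 0.6], [-0.5, 0.7]]
pocket [ 0.0316 -0.1985]
pocket [ 0.0314 -0.2484]
pocket [-0.0337 -0.2463]
pocket [-0.0333 -0.1983]
pocket [-0.0011 -0.2232]
tab 0.11 [-0.0376 -0.0021]
tab 0.105 [-0.0365 -0.0018]
A [0.4669 0.3683 0.2264] [[-0.3, -0.2], [0.4, 0.2], [0.2, -0.0], [-0.3, 0.0]]
B [ 0.4232 -0.0488  0.208 ] [[0.2, 0.4], [-0.4, 0.0], [0.4, 0.1], [-0.3, -0.6]]
tag [0.4247 0.2277 0.4774] [[-0.1, -0.1], [0.1, 0.3], [0.1, -0.1], [-0.1, -0.1]]
scan [ 0.5783 -0.3665  0.0708] [[0.9, 1.9], [-1.1, 1.8], [0.4, -0.6], [-1.3, -0.4], [-0.5, -0.7], [1.7, -0.3]]
jar [0.6059 0.4272 0.09  ]
```

Run:
```python
from h import *
r=[.6015,.0733,-.0816]
def rw(x,y,z): c,s=np.cos(r[2]),np.sin(r[2]); return [r[0]+c*x-s*y,r[1]+s*x+c*y,z]
im=cv2.imread("pics/scene0.png")[:,:,::-1]
u0,v0,s=235,185,6
c=crop(im,u0,v0,365,283,s,None,1.2)
def dot(p,col):
    u,v=px("scene",p); cv2.circle(c,(int((u-u0+.5)*s),int((v-v0+.5)*s)),3,col,1)
for y in(-.12,-.04,.04,.12): dot(rw(.038,y,.044),(0,0,255))
for p in[(.074,-.255),(-.058,-.255),(-.058,.17),(.074,.17)]: dot(rw(*p,.006),(255,0,0))
for t,col in((0,(0,255,0)),(.1,(255,255,0)),(.2,(255,0,255))):
    for h in(28,38): dot(rw(.062+(-99*np.cos(t)+h*np.sin(t))/1000,0,.045+(h*np.cos(t)+99*np.sin(t))/1000),col)
    print(t,px("top",rw(.062+(-99*np.cos(t)+38*np.sin(t))/1000,0,.045+(38*np.cos(t)+99*np.sin(t))/1000)))
cv2.imwrite("pics/sc.png",c)
```

```text
0 [297.59662242 172.0602564 ]
0.1 [297.64629122 169.57240805]
0.2 [297.74674603 166.71927953]
```

View pics/sc.png

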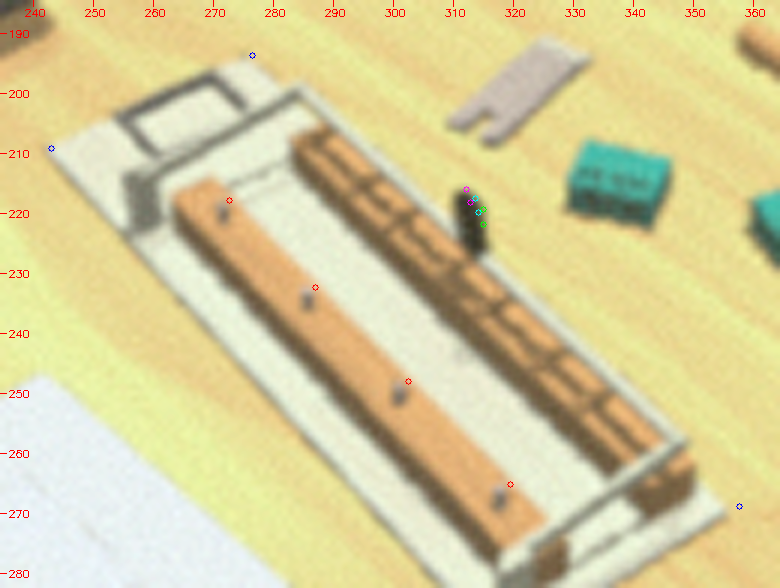

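The rack prediction lies within about 1.5 px of the scene picture, and the tab leans back to a keeper angle of about 0.13 rad. I can move now.

```bash
cat >> h.py <<'E'
RK=[.6015,.0733,-.0816]
def rw(x,y,z=0): c,s=np.cos(RK[2]),np.sin(RK[2]); x,y,z=x/1e3,y/1e3,z/1e3; return np.array([RK[0]+c*x-s*y,RK[1]+s*x+c*y,z])
def plan(p,yaw,q0=None,p0=None):
    "turn (tool axes) then shift (mm) along the turned tool axes to put TCP at p, jaws along y of yaw"
    s=monitor.get_state(); A=rot(s["tcp_rot"]) if q0 is None else q0; p0=s["eef_pos"] if p0 is None else p0
    c,n=np.cos(yaw),np.sin(yaw); B=np.array([[-c,-n,0],[-n,c,0],[0,0,-1]])
    print("turn",R.from_matrix(A.T@B).as_rotvec().round(4),"shift",(B.T@(np.array(p)-p0)*1000).round(1),"t",s["time_s"],"gap",round(s["finger_gap"],3),"F",s["contact_force"].round(1))
    return B
def where():
    s=monitor.get_state(); c,n=np.cos(RK[2]),np.sin(RK[2]); d=s["eef_pos"]-[RK[0],RK[1],0]
    print("rack mm",(np.array([c*d[0]+n*d[1],-n*d[0]+c*d[1],d[2]])*1000).round(1))
E
python3 - <<'E'
from h import *
plan(rw(-32.5,-1,71),RK[2])
E
```

```text
turn [-1.100e-03 -1.000e-04 -2.362e-01] shift [-403.2 -534.8  133.9] t 0.1 gap 1.0 F [-0.2  0.6  0.1]
```

>>> move_arm(plan=[[0, 0, -0.118, 0, 0, 0, 100], [0, 0, -0.118, 0, 0, 0, 100], [0, 0, 0, -27, -36, 0, 100], [0, 0, 0, -27, -36, 0, 100], [0, 0, 0, -27, -36, 0, 100], [0, 0, 0, -27, -36, 0, 100], [0, 0, 0, -27, -36, 0, 100], [0, 0, 0, -27, -36, 0, 100], [0, 0, 0, -27, -36, 0, 100], [0, 0, 0, -27, -36, 0, 100]])

```text
time_s: 1.35
eef_pos: [0.4032, 0.335, 0.2054]
tcp_rot: [-0.0, 0.041, 0.999, -0.0]
contact_force: [0.6, -0.6, 0.5]
finger_gap: 1.004
```

>>> move_arm(plan=[[0, 0, 0, -27, -36, 0, 100], [0, 0, 0, -27, -36, 0, 100], [0, 0, 0, -27, -36, 0, 100], [0, 0, 0, -27, -36, 0, 100], [0, 0, 0, -27, -36, 0, 100], [0, 0, 0, -27, -36, 0, 100], [0, 0, 0, -20, -30, 10, 40], [0, 0, 0, 0, 0, 20, 40], [0, 0, 0, 0, 0, 0, 40], [0, 0, 0, 0, 0, 0, 40]])

```text
time_s: 2.6
eef_pos: [0.5639, 0.0769, 0.176]
tcp_rot: [0.0, 0.041, 0.999, 0.0]
contact_force: [-0.1, 0.5, 0.4]
finger_gap: 0.61
```

Run:
```python
from h import *
plan(rw(-32.5,-1,71),RK[2]);where()
t=read_camera("top"); s=read_camera("scene")
p=monitor.get_state()["eef_pos"]; print(p,px("top",p),px("scene",p))
a=crop(t,260,130,340,210,5,None); b=crop(s,270,160,350,240,5,None,1.2)
cv2.imwrite("pics/k1.png",np.hstack([a,b]))
```

```text
turn [0.0001 0.     0.0005] shift [ -5.2  -1.5 105. ] t 2.6 gap 0.61 F [-0.1  0.5  0.4]
rack mm [-37.7   0.5 176. ]
[0.56410921 0.07699287 0.17619112] [295.79785097 163.42968193] [314.73981613 194.82191656]
```

View pics/k1.png

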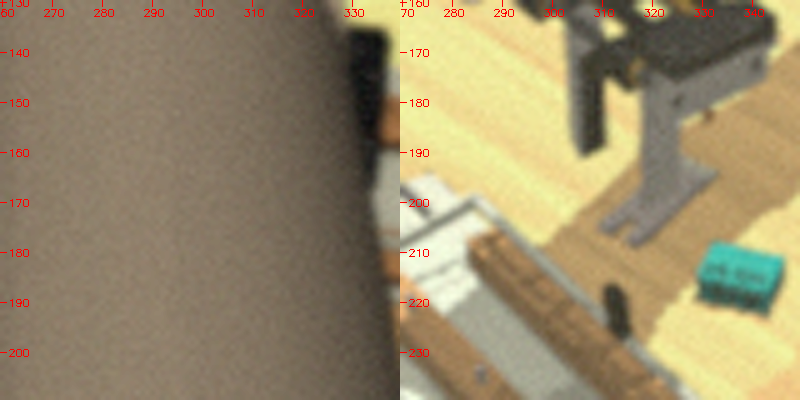

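The scene camera shows the fingers straddling (315,195), against a predicted TCP of (314.7,194.8). That camera therefore agrees with the robot, so I'll refit the rack jointly on both cameras.

```bash
cat >> fit.py <<'E'
def fit2(obs,g):
    "obs: list of (cam, loc mm, pixel)"
    def f(p):
        c,s=np.cos(p[2]),np.sin(p[2]); o=[]
        for n,l,q in obs:
            x,y,z=np.array(l)/1e3; o+=list(px(n,[p[0]+c*x-s*y,p[1]+s*x+c*y,z])-q)
        return np.array(o)
    r=least_squares(f,g,loss="soft_l1"); return r.x,r.fun.reshape(-1,2)
E
python3 - <<'E'
from fit import *
np.set_printoptions(precision=4,suppress=True)
T=[("top",(38,120,44),(257.5,143.5)),("top",(38,40,44),(287,147)),("top",(38,-40,44),(316,150)),("top",(38,-120,44),(345.5,153.5)),("top",(74,-255,6),(393,149)),("top",(-58,-255,6),(390,195)),("top",(-58,170,6),(236.5,178.5))]
S=[("scene",(38,-120,43),(271.5,218.3)),("scene",(38,-40,43),(285.8,232.7)),("scene",(38,40,43),(301.2,248.3)),("scene",(38,120,43),(317.8,265.7)),("scene",(74,-255,6),(242.8,209.5)),("scene",(-58,170,6),(355.7,269.8))]
for o in(T,S,T+S):
    q,e=fit2(o,[.6,.07,-.08]); print(q,e.round(1).tolist())
I=[(-48,17,3),(-48,-17,3),(48,17,6),(48,-17,6)]
# iron B in scene crop
def sc(a,b): return(235+a/6-.5,185+b/6-.5)
q,e=fit2([("scene",l,sc(*p)) for l,p in zip(I,[(592,60),(543,40),(490,146),(450,126)])],[.42,-.05,.2]); print("B scene",q,e.round(1).tolist())
E
```

```text
[ 0.6015  0.0733 -0.0816] [[-0.6, -0.1], [-0.5, -0.4], [0.1, -0.3], [0.3, -0.6], [0.9, 0.2], [0.4, 0.6], [-0.5, 0.7]]
[ 0.605   0.0714 -0.0924] [[0.3, -0.1], [-0.0, 0.0], [-0.2, 0.3], [-0.1, 0.2], [-0.4, -0.6], [0.3, -0.2]]
[ 0.6032  0.0725 -0.0864] [[-0.2, -0.9], [-0.1, -1.1], [0.5, -0.8], [0.6, -1.0], [1.3, 0.0], [0.6, 0.4], [-0.2, -0.2], [0.8, -0.1], [0.6, 0.0], [0.7, 0.2], [1.0, 0.1], [-0.1, -0.4], [1.3, -0.5]]
B scene [ 0.4295 -0.0479  0.2192] [[-0.1, 0.2], [0.1, -0.0], [0.8, 0.2], [-0.8, -0.3]]
```

>>> move_arm(plan=[[0, 0, 0, -5, 0, 25, 40], [0, 0, 0, 0, 0, 30, 40], [0, 0, 0, 0, 0, 25, 40], [0, 0, 0, 0, 0, 15, 40], [0, 0, 0, 0, 0, 8, 40], [0, 0, 0, 0, 0, 0, 40]])

```text
time_s: 3.45
eef_pos: [0.569, 0.0761, 0.0726]
tcp_rot: [0.0, 0.041, 0.999, -0.0]
contact_force: [0.1, 1.2, 0.1]
finger_gap: 0.401
```

Run:
```python
from h import *
where()
s=read_camera("scene")
crop(s,270,170,350,250,7,"k2",1.2)
```

```text
rack mm [-32.6   0.1  72.6]
```

View pics/k2.png

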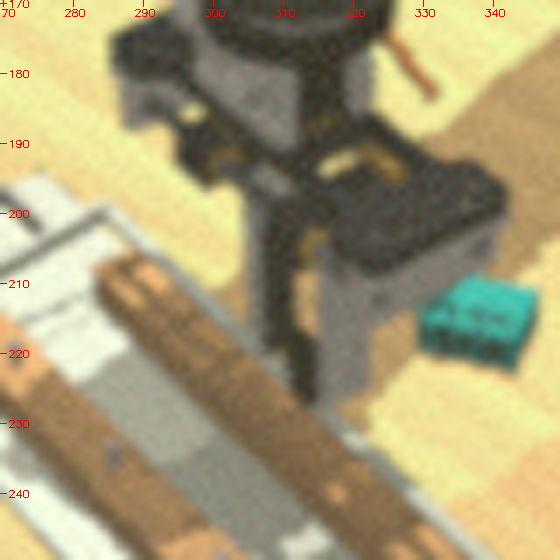

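The tab at (312,220) stands between the two fingers, so I'll close on it.

>>> move_arm(plan=[[0, 0, 0, 0, 0, 0, 0], [0, 0, 0, 0, 0, 0, 0], [0, 0, 0, 0, 0, 0, 0], [0, 0, 0, 0, 0, 0, 0], [0, 0, 0, 0, 0, 0, 0]])

```text
time_s: 4.12
eef_pos: [0.5689, 0.0743, 0.0726]
tcp_rot: [-0.0, 0.042, 0.999, -0.001]
contact_force: [-1.1, -7.9, 1.1]
finger_gap: 0.151
```

```bash
sed -i 's/^RK=.*/RK=[.6032,.0725,-.0864]/' h.py
python3 - <<'E'
from h import *
where(); print(monitor.get_state()["contact_force"])
# arc from theta0=.13 to 1.65, TCP offset constant
t0,t1=.13,1.68; n=20
P=lambda t:np.array([-99*np.cos(t)+28*np.sin(t),28*np.cos(t)+99*np.sin(t)])
for a,b in zip(np.linspace(t0,t1,n+1),np.linspace(t0,t1,n+1)[1:]): d=P(b)-P(a); print(round(b,2),(-d[0]).round(1),(-d[1]).round(1))
E
```

```text
rack mm [-34.4  -1.2  72.6]
[-1.1358226  -7.93269981  1.11181257]
0.21 -3.4 -7.2
0.28 -4.0 -6.9
0.36 -4.5 -6.6
0.44 -5.0 -6.2
0.52 -5.5 -5.8
0.6 -5.9 -5.4
0.67 -6.3 -4.9
0.75 -6.7 -4.4
0.83 -7.0 -3.9
0.9 -7.2 -3.3
0.98 -7.5 -2.7
1.06 -7.7 -2.2
1.14 -7.8 -1.6
1.21 -7.9 -0.9
1.29 -8.0 -0.3
1.37 -8.0 0.3
1.45 -7.9 0.9
1.52 -7.8 1.5
1.6 -7.7 2.1
1.68 -7.5 2.7
```

>>> move_arm(plan=[[0, 0, 0, -3.4, 0, -7.2, 0], [0, 0, 0, -4, 0, -6.9, 0], [0, 0, 0, -4.5, 0, -6.6, 0], [0, 0, 0, -5, 0, -6.2, 0], [0, 0, 0, -5.5, 0, -5.8, 0], [0, 0, 0, -5.9, 0, -5.4, 0], [0, 0, 0, -6.3, 0, -4.9, 0], [0, 0, 0, -6.7, 0, -4.4, 0], [0, 0, 0, -7, 0, -3.9, 0], [0, 0, 0, -7.2, 0, -3.3, 0]])

```text
time_s: 5.38
eef_pos: [0.6229, 0.0695, 0.1267]
tcp_rot: [-0.002, 0.042, 0.999, -0.001]
contact_force: [-5.1, -7.3, -1.2]
finger_gap: 0.142
```

>>> move_arm(plan=[[0, 0, 0, -7.5, 0, -2.7, 0], [0, 0, 0, -7.7, 0, -2.2, 0], [0, 0, 0, -7.8, 0, -1.6, 0], [0, 0, 0, -7.9, 0, -0.9, 0], [0, 0, 0, -8, 0, -0.3, 0], [0, 0, 0, -8, 0, 0.3, 0], [0, 0, 0, -7.9, 0, 0.9, 0], [0, 0, 0, -7.8, 0, 1.5, 0], [0, 0, 0, -7.7, 0, 2.1, 0], [0, 0, 0, -7.5, 0, 2.7, 0]])

```text
time_s: 6.62
eef_pos: [0.7031, 0.0626, 0.1289]
tcp_rot: [0.001, 0.042, 0.999, -0.001]
contact_force: [-0.3, -9.2, 11.8]
finger_gap: 0.146
```

```bash
sed -i 's/^RK=.*/RK=[.604,.0713,-.088]/' h.py
python3 - <<'E'
from h import *
where(); print(monitor.get_state()["contact_force"])
s=read_camera("scene")
crop(s,230,130,360,280,4,"k3",1.2)
E
```

```text
rack mm [ 99.5   0.  128.9]
[-0.34923842 -9.16596092 11.80474711]
```

View pics/k3.png

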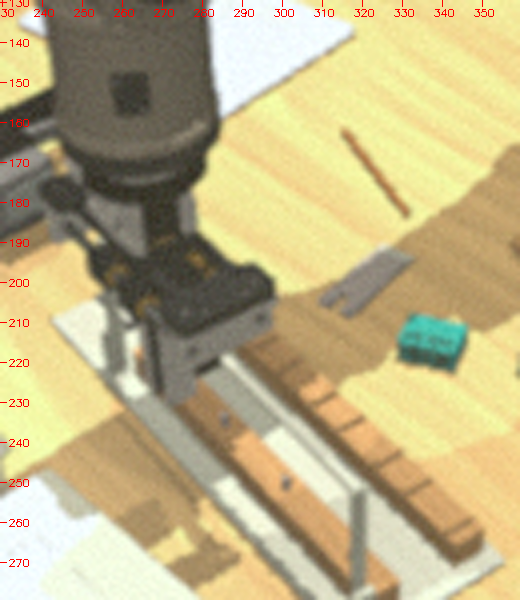

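The keeper stands upright, with its end arm vertical near (318,265). I'll release the tab, rise, and go to iron B.

>>> move_arm(plan=[[0, 0, 0, 0, 0, 0, 40], [0, 0, 0, 0, 0, 0, 40], [0, 0, 0, 0, 0, -20, 60], [0, 0, 0, 0, 0, -35, 60], [0, 0, 0, 0, 0, -45, 60]])

```text
time_s: 7.3
eef_pos: [0.7013, 0.0653, 0.2291]
tcp_rot: [-0.0, 0.041, 0.999, -0.0]
contact_force: [-0.1, 0.9, -0.1]
finger_gap: 0.595
```

```bash
cat >> h.py <<'E'
def track(n,box,ref):
    "shift (px) of patch box=(u0,v0,u1,v1) of the first picture, and score"
    a=cv2.cvtColor(cv2.imread(f"pics/{n}0.png"),cv2.COLOR_BGR2GRAY); b=cv2.cvtColor(ref,cv2.COLOR_RGB2GRAY)
    u0,v0,u1,v1=box; m=25; t=a[v0:v1,u0:u1]; r=cv2.matchTemplate(b[v0-m:v1+m,u0-m:u1+m],t,cv2.TM_CCOEFF_NORMED)
    _,s,_,l=cv2.minMaxLoc(r); return l[0]-m,l[1]-m,round(s,3)
E
python3 - <<'E'
from h import *
where()
c,s=np.cos(.213),np.sin(.213)
plan([.427+6*c/1e3,-.0485+6*s/1e3,.002],.213)
S=read_camera("scene"); print("B",track("scene",(306,189,336,212),S),"A",track("scene",(398,262,428,294),S),"tag",track("scene",(372,228,396,252),S),"jar",track("scene",(386,294,414,334),S))
E
```

```text
rack mm [ 97.5   2.6 229.1]
turn [-0.     -0.0007 -0.2946] shift [286.2 -53.2 227.1] t 7.3 gap 0.595 F [-0.1  0.9 -0.1]
B (0, 0, 0.582) A (0, 0, 0.984) tag (0, 0, 0.987) jar (0, 0, 0.997)
```

>>> move_arm(plan=[[0, 0, -0.098, 0, 0, 0, 60], [0, 0, -0.098, 0, 0, 0, 60], [0, 0, -0.099, 0, 0, 0, 60], [0, 0, 0, 41, -7.6, 0, 60], [0, 0, 0, 41, -7.6, 0, 60], [0, 0, 0, 41, -7.6, 0, 60], [0, 0, 0, 41, -7.6, 0, 60], [0, 0, 0, 41, -7.6, 0, 60], [0, 0, 0, 41, -7.6, 0, 60], [0, 0, 0, 40, -7.6, 0, 60]])

```text
time_s: 8.6
eef_pos: [0.4325, -0.0479, 0.2283]
tcp_rot: [0.001, -0.106, 0.994, 0.0]
contact_force: [0.4, -0.7, 0.6]
finger_gap: 0.598
```

>>> move_arm(plan=[[0, 0, 0, 0, 0, 40, 60], [0, 0, 0, 0, 0, 40, 60], [0, 0, 0, 0, 0, 40, 60], [0, 0, 0, 0, 0, 30, 60], [0, 0, 0, 0, 0, 20, 60], [0, 0, 0, 0, 0, 0, 60], [0, 0, 0, 0, 0, 0, 60]])

```text
time_s: 9.48
eef_pos: [0.4342, -0.0474, 0.0584]
tcp_rot: [0.001, -0.106, 0.994, 0.0]
contact_force: [-0.5, -0.2, -0.1]
finger_gap: 0.602
```

Run:
```python
from h import *
c,s=np.cos(.213),np.sin(.213)
plan([.427+6*c/1e3,-.0485+6*s/1e3,.002],.213)
S=read_camera("scene"); crop(S,270,140,370,230,6,"b1",1.2)
print(px("scene",monitor.get_state()["eef_pos"]))
```

```text
turn [-0.      0.0014  0.    ] shift [ 1.3  0.4 56.4] t 9.475 gap 0.602 F [-0.5 -0.2 -0.1]
[320.01158374 188.0802371 ]
```

View pics/b1.png

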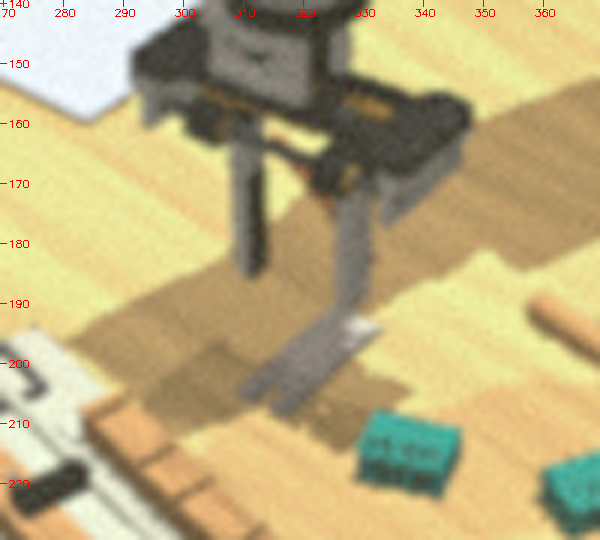

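The fingers straddle iron B, with finger tips near (311,185) and (328,192). I'll descend and grip.

>>> move_arm(plan=[[0, 0, 0, 1, 0, 25, 60], [0, 0, 0, 0, 0, 19, 60], [0, 0, 0, 0, 0, 9, 60], [0, 0, 0, 0, 0, 3, 60], [0, 0, 0, 0, 0, 0, 30], [0, 0, 0, 0, 0, 0, 30], [0, 0, 0, 0, 0, 0, 30], [0, 0, 0, 0, 0, 0, 30]])

```text
time_s: 10.52
eef_pos: [0.4328, -0.0475, 0.0017]
tcp_rot: [0.0, -0.106, 0.994, 0.0]
contact_force: [-1.0, 0.3, 8.1]
finger_gap: 0.355
```

>>> move_arm(plan=[[0, 0, 0, 0, 0, 0, 10], [0, 0, 0, 0, 0, 0, 10], [0, 0, 0, 0, 0, 0, 10], [0, 0, 0, 0, 0, -3, 10], [0, 0, 0, 0, 0, -27, 10], [0, 0, 0, 0, 0, -30, 10], [0, 0, 0, 0, 0, -30, 10], [0, 0, 0, 0, 0, 0, 10]])

```text
time_s: 11.52
eef_pos: [0.4337, -0.0475, 0.093]
tcp_rot: [0.002, -0.106, 0.994, 0.0]
contact_force: [-0.1, -0.0, -1.1]
finger_gap: 0.354
```

Run:
```python
from h import *
plan(rw(6,-120,60),RK[2])
S=read_camera("scene"); crop(S,270,140,370,230,6,"b2",1.2)
s=monitor.get_state();e=s["eef_pos"];T=rot(s["tcp_rot"])
for x,y in((-54,17),(-54,-17),(42,17),(42,-17)): print(px("scene",e+T@np.array([-x/1e3,y/1e3,-.004])).round(1))
```

```text
turn [0.0006 0.0036 0.3012] shift [-165.2   13.3   33. ] t 11.525 gap 0.354 F [-0.1 -0.  -1.1]
[333.8 172.7]
[325.5 169.3]
[316.8 187.2]
[308.3 183.5]
```

View pics/b2.png

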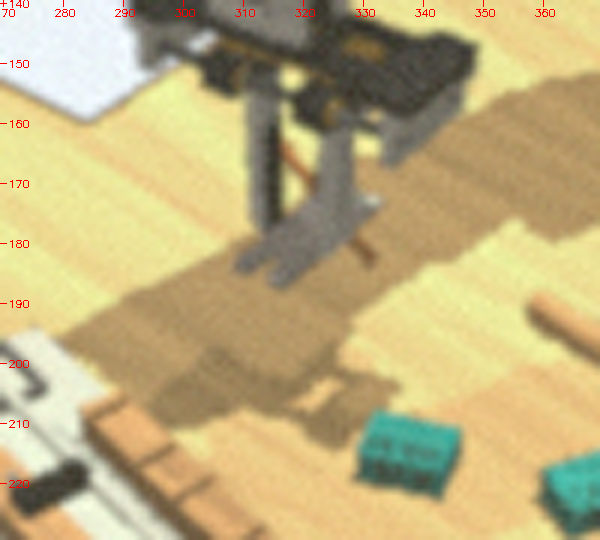

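Iron B is gripped: notch tips at (310,184) and (316,187), within 2 px of prediction. Now to bay 0.

>>> move_arm(plan=[[0, 0, 0.1, 0, 0, 0, 10], [0, 0, 0.1, 0, 0, 0, 10], [0, 0, 0.101, 0, 0, 0, 10], [0, 0, 0, -30, 2.5, 0, 10], [0, 0, 0, -30, 2.5, 0, 10], [0, 0, 0, -30, 2.5, 0, 10], [0, 0, 0, -30, 2.5, 0, 10], [0, 0, 0, -30, 2.5, 0, 10], [0, 0, 0, -15, 0.8, 0, 10], [0, 0, 0, 0, 0, 20, 10]])

```text
time_s: 12.82
eef_pos: [0.599, -0.049, 0.0709]
tcp_rot: [0.0, 0.044, 0.999, -0.0]
contact_force: [0.0, 0.2, -1.5]
finger_gap: 0.354
```

>>> move_arm(plan=[[0, 0, 0, 0, 0, 10, 10], [0, 0, 0, 0, 0, 0, 10], [0, 0, 0, 0, 0, 0, 10]])

```text
time_s: 13.2
eef_pos: [0.598, -0.049, 0.0617]
tcp_rot: [0.0, 0.044, 0.999, -0.0]
contact_force: [-0.1, 0.6, -0.7]
finger_gap: 0.351
```

Run:
```python
from h import *
plan(rw(6,-120,60),RK[2]); where()
S=read_camera("scene"); T=read_camera("top")
a=crop(S,235,170,315,240,7,None,1.3); 
cv2.imwrite("pics/b3.png",a)
s=monitor.get_state();e=s["eef_pos"];T=rot(s["tcp_rot"])
for x,y in((42,17),(42,5),(22,5),(22,-5),(42,-5),(42,-17)): print(px("scene",e+T@np.array([-x/1e3,y/1e3,-.004])).round(1))
print("pin",px("scene",rw(38,-120,44)),px("scene",rw(38,-120,30)))
```

```text
turn [ 0.      0.0003 -0.    ] shift [-1.4  0.3  1.7] t 13.2 gap 0.351 F [-0.1  0.6 -0.7]
rack mm [   4.6 -120.3   61.7]
[271.6 216.8]
[269.5 214.6]
[275.1 212. ]
[273.4 210.3]
[267.8 212.9]
[265.8 210.8]
pin [271.83600292 217.88832396] [272.24121478 221.19209257]
```

View pics/b3.png

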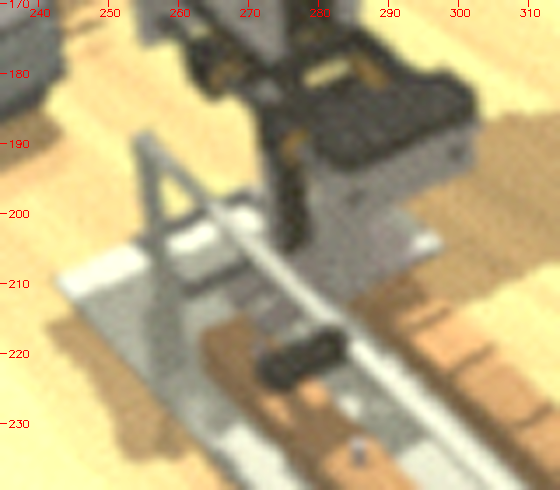

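The keeper bar partly hides the notch, but the predicted notch and pin positions agree. I'll lower gently and watch the force.

>>> move_arm(plan=[[0, 0, 0, -1.4, 0.3, 8, 10], [0, 0, 0, 0, 0, 6, 10], [0, 0, 0, 0, 0, 4, 10], [0, 0, 0, 0, 0, 4, 10], [0, 0, 0, 0, 0, 0, 10]])

```text
time_s: 13.92
eef_pos: [0.5992, -0.0487, 0.0389]
tcp_rot: [-0.0, 0.044, 0.999, -0.0]
contact_force: [-0.3, 0.2, -0.5]
finger_gap: 0.359
```

>>> move_arm(plan=[[0, 0, 0, 0, 0, 3, 10], [0, 0, 0, 0, 0, 2, 10], [0, 0, 0, 0, 0, 2, 10], [0, 0, 0, 0, 0, 0, 10], [0, 0, 0, 0, 0, 0, 10]])

```text
time_s: 14.55
eef_pos: [0.5995, -0.0487, 0.0323]
tcp_rot: [0.0, 0.044, 0.999, -0.0]
contact_force: [-0.1, -0.2, -0.6]
finger_gap: 0.354
```

Run:
```python
from h import *
plan(rw(6,-120,31.7),RK[2]); where(); print(monitor.get_state()["torque"])
```

```text
turn [-0.  0.  0.] shift [ 0.1 -0.1  0.6] t 14.55 gap 0.354 F [-0.1 -0.2 -0.6]
rack mm [   6.1 -119.9   32.3]
[-0.01999653 -0.01771598 -0.02336493]
```

No contact, so the pin is in the notch. I'll lower the last millimetre and release.

>>> move_arm(plan=[[0, 0, 0, 0, 0, 1, 10], [0, 0, 0, 0, 0, 0, 40], [0, 0, 0, 0, 0, 0, 55], [0, 0, 0, 0, 0, 0, 55], [0, 0, 0, 0, 0, -15, 55], [0, 0, 0, 0, 0, -35, 60], [0, 0, 0, 0, 0, -50, 60], [0, 0, 0, 0, 0, -30, 60]])

```text
time_s: 15.55
eef_pos: [0.6001, -0.049, 0.1647]
tcp_rot: [0.001, 0.044, 0.999, 0.0]
contact_force: [0.1, 0.6, 0.0]
finger_gap: 0.602
```

Run:
```python
from fit import *
np.set_printoptions(precision=4,suppress=True)
I=[(-48,17,3),(-48,-17,3),(48,17,6),(48,-17,6)]
A=[.4669,.3683,.2264]
c,s=np.cos(A[2]),np.sin(A[2])
print([px("scene",[A[0]+(c*x-s*y)/1e3,A[1]+(s*x+c*y)/1e3,z/1e3]).round(1).tolist() for x,y,z in I])
S=read_camera("scene"); print("A",track("scene",(398,262,428,294),S),"tag",track("scene",(372,228,396,252),S))
im=cv2.imread("pics/scene0.png")[:,:,::-1]
a=crop(S,365,220,435,300,5.5,None,1.2); b=crop(S,230,170,302,250,5.5,None,1.2)
cv2.imwrite("pics/a1.png",np.hstack([a,b]))
where()
```

```text
[[425.3, 269.1], [414.0, 263.9], [410.7, 291.6], [399.1, 285.7]]
A (0, 0, 0.983) tag (0, 0, 0.979)
rack mm [   8.1 -120.2  167.8]
```

View pics/a1.png

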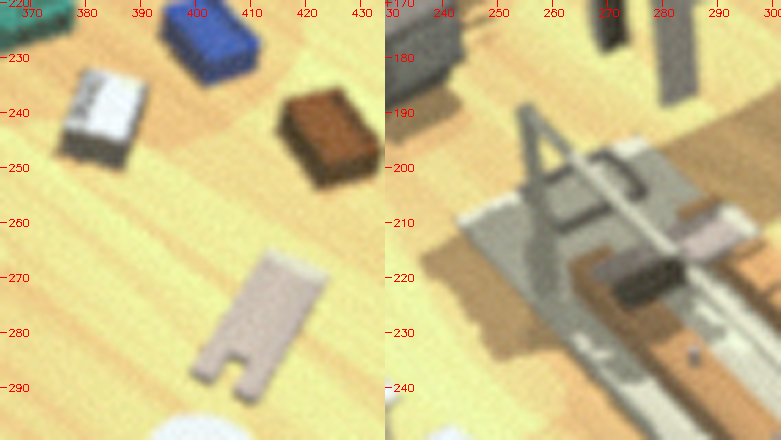

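Iron B now lies in bay 0 near (285,213). Iron A and the tag have not moved. I'll refine both with a two-camera fit.

Run:
```python
from fit import *
np.set_printoptions(precision=4,suppress=True)
I=[(-48,17,3),(-48,-17,3),(48,17,6),(48,-17,6)]
g=lambda a,b:(365+a/5.5-.5,220+b/5.5-.5)
At=[("top",l,p) for l,p in zip(I,[(186,230),(198,227),(180,195),(193,192.5)])]
As=[("scene",l,g(*p)) for l,p in zip(I,[(328,277),(268,250),(247,402),(193,372)])]
for o in(As,At+As): q,e=fit2(o,[.467,.368,.226]); print("A",q,e.round(1).tolist())
T=[(-25,18,24),(25,18,24),(25,-18,24),(-25,-18,24)]
Tt=[("top",l,p) for l,p in zip(T,[(237,239),(229,221.5),(241.5,216),(249.5,233)])]
Ts=[("scene",l,g(*p)) for l,p in zip(T,[(146,82),(122,142),(65,125),(88,70)])]
for o in(Ts,Tt+Ts): q,e=fit2(o,[.425,.228,.47]); print("tag",q,e.round(1).tolist())
```

```text
A [0.4713 0.3692 0.2411] [[0.2, 0.1], [-0.2, -0.2], [0.8, 0.2], [-1.1, -0.2]]
A [0.4684 0.3687 0.235 ] [[-0.2, -0.8], [0.4, -0.4], [-0.0, -0.5], [-0.5, -0.6], [0.8, -0.5], [0.4, -0.8], [1.2, -0.5], [-0.7, -1.0]]
tag [0.4279 0.2282 0.4439] [[0.6, 0.0], [0.6, 0.4], [-0.9, 0.2], [-0.4, -0.9]]
tag [0.4255 0.2278 0.4694] [[-0.2, -0.4], [0.2, -0.1], [0.2, -0.4], [-0.1, -0.3], [0.9, -0.6], [1.3, -0.1], [-0.3, -0.1], [-0.2, -1.3]]
```

Run:
```python
from h import *
plan([.470+.0058,.369+.0014,.002],.235)
```

```text
turn [ 2.000e-04  6.300e-03 -3.235e-01] shift [ 24.6 437.3 165.8] t 15.6 gap 0.603 F [ 2.3 -0.8  3.5]
```

>>> move_arm(plan=[[0, 0, -0.108, 0, 0, 0, 60], [0, 0, -0.108, 0, 0, 0, 60], [0, 0, -0.108, 0, 0, 0, 60], [0, 0, 0, 2.4, 43, 0, 60], [0, 0, 0, 2.4, 43, 0, 60], [0, 0, 0, 2.4, 43, 0, 60], [0, 0, 0, 2.4, 43, 0, 60], [0, 0, 0, 2.4, 43, 0, 60], [0, 0, 0, 2.4, 43, 0, 60], [0, 0, 0, 2.4, 43, 0, 60]])

```text
time_s: 16.85
eef_pos: [0.5123, 0.2412, 0.1622]
tcp_rot: [0.0, -0.118, 0.993, 0.0]
contact_force: [0.7, -0.1, -0.7]
finger_gap: 0.6
```

>>> move_arm(plan=[[0, 0, 0, 2.4, 43, 0, 60], [0, 0, 0, 2.4, 43, 0, 60], [0, 0, 0, 2.4, 43, 0, 60], [0, 0, 0, 0, 7, 0, 60], [0, 0, 0, 0, 0, 40, 60], [0, 0, 0, 0, 0, 40, 60], [0, 0, 0, 0, 0, 0, 60], [0, 0, 0, 0, 0, 0, 60]])

```text
time_s: 17.85
eef_pos: [0.4748, 0.3705, 0.0829]
tcp_rot: [0.001, -0.117, 0.993, 0.0]
contact_force: [0.1, -0.1, 0.7]
finger_gap: 0.6
```

Run:
```python
from h import *
plan([.470+.0058,.369+.0014,.002],.235)
S=read_camera("scene"); cv2.imwrite("pics/s_now.png",S[:,:,::-1]); print("A",track("scene",(398,262,428,294),S),"low half",track("scene",(396,276,418,296),S))
```

```text
turn [0.0004 0.0012 0.0004] shift [-0.9 -0.4 80.9] t 17.85 gap 0.6 F [ 0.1 -0.1  0.7]
A (0, 0, 0.444) low half (0, -1, 0.653)
```

>>> move_arm(plan=[[0, 0, 0, -0.9, 0, 30, 60], [0, 0, 0, 0, 0, 28, 60], [0, 0, 0, 0, 0, 15, 60], [0, 0, 0, 0, 0, 6, 60], [0, 0, 0, 0, 0, 2, 60], [0, 0, 0, 0, 0, 0, 30], [0, 0, 0, 0, 0, 0, 30], [0, 0, 0, 0, 0, 0, 30], [0, 0, 0, 0, 0, 0, 10], [0, 0, 0, 0, 0, 0, 10]])

```text
time_s: 19.15
eef_pos: [0.475, 0.371, 0.0007]
tcp_rot: [0.0, -0.118, 0.993, 0.0]
contact_force: [-1.4, -1.3, 5.5]
finger_gap: 0.359
```

>>> move_arm(plan=[[0, 0, 0, 0, 0, 0, 10], [0, 0, 0, 0, 0, 0, 10], [0, 0, 0, 0, 0, -3, 10], [0, 0, 0, 0, 0, -27, 10], [0, 0, 0, 0, 0, -30, 10], [0, 0, 0, 0, 0, -30, 10], [0, 0, 0, 0, 0, 0, 10]])

```text
time_s: 20.02
eef_pos: [0.4758, 0.3716, 0.0924]
tcp_rot: [0.001, -0.118, 0.993, 0.001]
contact_force: [0.1, 0.6, -2.7]
finger_gap: 0.355
```

Run:
```python
from h import *
plan(rw(6,120,60),RK[2])
S=read_camera("scene"); s=monitor.get_state();e=s["eef_pos"];T=rot(s["tcp_rot"])
for x,y in((-54,17),(-54,-17),(42,17),(42,-17)): print(px("scene",e+T@np.array([-x/1e3,y/1e3,-.004])).round(1))
u,v=px("scene",e).astype(int); print(u,v); crop(S,u-40,v-30,u+40,v+40,8,"a2",1.2)
```

```text
turn [0.0023 0.0026 0.324 ] shift [-160.1 -167.9   32.4] t 20.025 gap 0.355 F [ 0.1  0.6 -2.7]
[430.7 247.2]
[418.7 242. ]
[415.8 270.6]
[403.3 264.8]
416 258
```

View pics/a2.png

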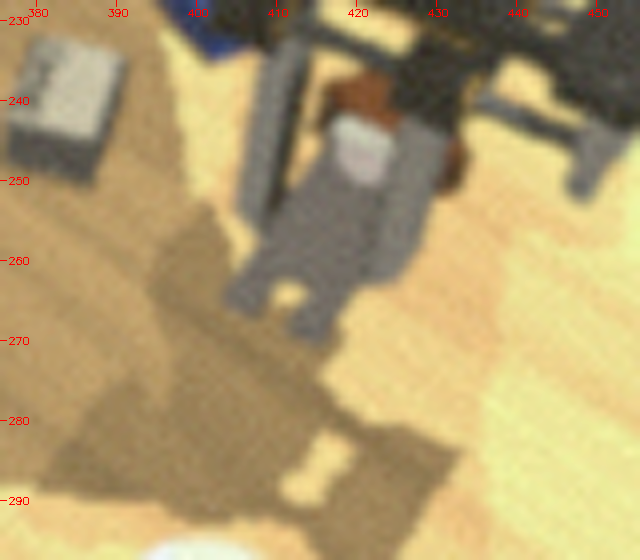

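Iron A is held square, with its notch tips where predicted. On to bay 3.

>>> move_arm(plan=[[0, 0, 0.108, 0, 0, 0, 10], [0, 0, 0.108, 0, 0, 0, 10], [0, 0, 0.108, 0, 0, 0, 10], [0, 0, 0, -32, -33.5, 0, 10], [0, 0, 0, -32, -33.5, 0, 10], [0, 0, 0, -32, -33.5, 0, 10], [0, 0, 0, -32, -33.5, 0, 10], [0, 0, 0, -32, -33.5, 0, 10], [0, 0, 0, 0, 0, 20, 10], [0, 0, 0, 0, 0, 10, 10]])

```text
time_s: 21.32
eef_pos: [0.618, 0.1899, 0.0578]
tcp_rot: [-0.001, 0.044, 0.999, -0.001]
contact_force: [-0.1, 0.8, -2.2]
finger_gap: 0.354
```

>>> move_arm(plan=[[0, 0, 0, 0, 0, 0, 10], [0, 0, 0, 0, 0, 0, 10]])

```text
time_s: 21.58
eef_pos: [0.6191, 0.1909, 0.0604]
tcp_rot: [-0.0, 0.043, 0.999, 0.0]
contact_force: [-0.1, -0.0, -1.3]
finger_gap: 0.351
```

Run:
```python
from h import *
plan(rw(6,120,60),RK[2])
```

```text
turn [ 0.0002 -0.0002  0.0015] shift [-1.5 -0.5  0.4] t 21.575 gap 0.351 F [-0.1 -0.  -1.3]
```

>>> move_arm(plan=[[0, 0, 0, -1.5, -0.5, 6, 10], [0, 0, 0, 0, 0, 6, 10], [0, 0, 0, 0, 0, 4, 10], [0, 0, 0, 0, 0, 4, 10], [0, 0, 0, 0, 0, 3, 10], [0, 0, 0, 0, 0, 3, 10], [0, 0, 0, 0, 0, 1.5, 10], [0, 0, 0, 0, 0, 0, 10], [0, 0, 0, 0, 0, 0, 10]])

```text
time_s: 22.7
eef_pos: [0.621, 0.1893, 0.0329]
tcp_rot: [0.0, 0.044, 0.999, 0.0]
contact_force: [0.7, 1.1, -2.1]
finger_gap: 0.357
```

Run:
```python
from h import *
plan(rw(6,120,31.7),RK[2]); print(monitor.get_state()["torque"])
```

```text
turn [0.0001 0.0001 0.0001] shift [0.5 1.  1.2] t 22.7 gap 0.357 F [ 0.7  1.1 -2.1]
[ 0.02954934 -0.00740866 -0.0129592 ]
```

>>> move_arm(plan=[[0, 0, 0, 0, 0.5, 2, 10], [0, 0, 0, 0, 0, 0, 10], [0, 0, 0, 0, 0, 0, 40], [0, 0, 0, 0, 0, 0, 55], [0, 0, 0, 0, 0, 0, 55], [0, 0, 0, 0, 0, -15, 55], [0, 0, 0, 0, 0, -35, 60], [0, 0, 0, 0, 0, -50, 60], [0, 0, 0, 0, 0, -20, 60]])

```text
time_s: 23.82
eef_pos: [0.6223, 0.19, 0.1547]
tcp_rot: [0.002, 0.044, 0.999, 0.001]
contact_force: [-0.1, 0.4, -0.7]
finger_gap: 0.603
```

Run:
```python
from h import *
plan([.427,.228,.006],.46)
S=read_camera("scene"); print("tag",track("scene",(372,228,396,252),S))
```

```text
turn [ 0.001   0.0042 -0.5482] shift [158.1 120.7 148.7] t 23.825 gap 0.603 F [-0.1  0.4 -0.7]
tag (0, 0, 0.984)
```

>>> move_arm(plan=[[0, 0, -0.137, 0, 0, 0, 60], [0, 0, -0.137, 0, 0, 0, 60], [0, 0, -0.137, 0, 0, 0, 60], [0, 0, -0.137, 0, 0, 0, 60], [0, 0, 0, 31.5, 24, 0, 60], [0, 0, 0, 31.5, 24, 0, 60], [0, 0, 0, 31.5, 24, 0, 60], [0, 0, 0, 31.5, 24, 0, 60], [0, 0, 0, 31.5, 24, 0, 60], [0, 0, 0, 0, 0, 30, 60]])

```text
time_s: 25.12
eef_pos: [0.4251, 0.2287, 0.1219]
tcp_rot: [0.001, -0.229, 0.973, 0.001]
contact_force: [1.2, 1.1, -0.0]
finger_gap: 0.598
```

>>> move_arm(plan=[[0, 0, 0, 0, 0, 40, 60], [0, 0, 0, 0, 0, 30, 60], [0, 0, 0, 0, 0, 0, 60], [0, 0, 0, 0, 0, 0, 60]])

```text
time_s: 25.62
eef_pos: [0.4269, 0.2275, 0.0516]
tcp_rot: [0.0, -0.228, 0.974, 0.0]
contact_force: [-0.4, -0.1, 0.2]
finger_gap: 0.602
```

Run:
```python
from h import *
plan([.427,.228,.011],.46)
```

```text
turn [ 0.0001  0.0004 -0.0001] shift [-0.3  0.4 40.6] t 25.625 gap 0.602 F [-0.4 -0.1  0.2]
```

>>> move_arm(plan=[[0, 0, 0, 0, 0, 22, 60], [0, 0, 0, 0, 0, 14, 60], [0, 0, 0, 0, 0, 4.5, 60], [0, 0, 0, 0, 0, 0, 30], [0, 0, 0, 0, 0, 0, 30], [0, 0, 0, 0, 0, 0, 10], [0, 0, 0, 0, 0, 0, 10], [0, 0, 0, 0, 0, 0, 10], [0, 0, 0, 0, 0, 0, 10], [0, 0, 0, 0, 0, 0, 10]])

```text
time_s: 26.88
eef_pos: [0.4268, 0.2276, 0.0108]
tcp_rot: [0.0, -0.228, 0.974, 0.0]
contact_force: [-0.9, 0.6, 7.7]
finger_gap: 0.374
```

>>> move_arm(plan=[[0, 0, 0, 0, 0, -5, 10], [0, 0, 0, 0, 0, -30, 10], [0, 0, 0, 0, 0, -40, 10], [0, 0, 0, 0, 0, -40, 10], [0, 0, 0, 0, 0, 0, 10]])

```text
time_s: 27.5
eef_pos: [0.4279, 0.2283, 0.1281]
tcp_rot: [0.002, -0.228, 0.974, 0.001]
contact_force: [-0.6, 0.2, -1.2]
finger_gap: 0.38
```

Run:
```python
from h import *
plan(rw(-1,-223,40),RK[2])
S=read_camera("scene"); s=monitor.get_state();e=s["eef_pos"];T=rot(s["tcp_rot"])
for x,y in((-25,18),(25,18),(25,-18),(-25,-18)): print(px("scene",e+T@np.array([-x/1e3,y/1e3,-.013])).round(1))
u,v=px("scene",e).astype(int); print(u,v); a=crop(S,u-35,v-30,u+35,v+40,5.5,None,1.2); b=crop(S,235,180,307,250,5.5,None,1.2);cv2.imwrite("pics/t1.png",np.hstack([a,b]))
```

```text
turn [0.0024 0.0045 0.548 ] shift [-188.2 -363.9   88.1] t 27.5 gap 0.38 F [-0.6  0.2 -1.2]
[396.1 205.1]
[391.8 216.3]
[379.  213.1]
[383.6 202.2]
387 212
```

View pics/t1.png

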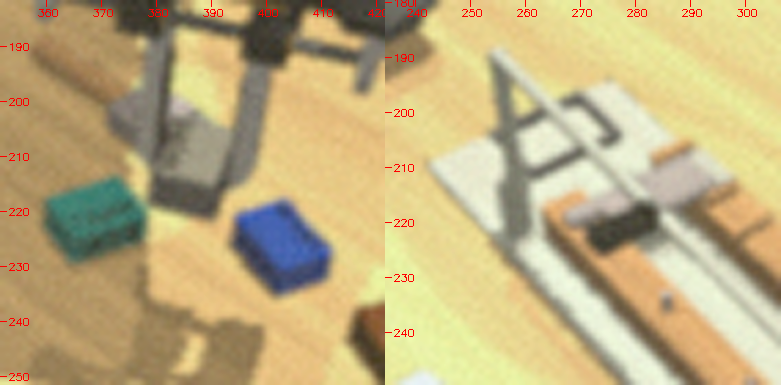

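The tag is held squarely and upright. I'll check the pocket centre in the scene camera from its corners: top (269,197.1), right (276.9,204.6), lower (261.8,211.7), left (256.3,204).

Run:
```python
from fit import *
o=[("scene",l,p) for l,p in zip([(-32,-25,14),(-32,25,14),(32,25,14),(32,-25,14)],[(269,197.1),(276.9,204.6),(261.8,211.7),(256.3,204)])]
q,e=fit2(o,[.58,-.15,-.08]); print("pocket scene",q,e.round(1).tolist())
ot=[("top",l,p) for l,p in zip([(-32,-25,14),(-32,25,14),(32,25,14),(32,-25,14)],[(388.5,186),(371,184),(373,161),(391,163)])]
q,e=fit2(ot,[.58,-.15,-.08]); print("pocket top",q); q,e=fit2(ot+o,[.58,-.15,-.08]); print("both",q,e.round(1).tolist()); print("model",rw(-1,-223),rw(0,-223))
```

```text
pocket scene [ 0.58864739 -0.14809508 -0.06147272] [[0.7, -0.4], [0.9, -0.5], [-0.3, 0.4], [-2.7, 0.4]]
pocket top [ 0.58230404 -0.14875365 -0.09457269]
both [ 0.58372174 -0.14862267 -0.0952289 ] [[0.4, -0.6], [-0.3, -0.8], [-0.1, -0.4], [-0.1, -0.3], [2.1, -1.0], [2.0, -1.0], [0.4, -0.4], [-1.6, -0.6]]
model [ 0.58340519 -0.15074921  0.        ] [ 0.58440132 -0.1508371   0.        ]
```

>>> move_arm(plan=[[0, 0, 0.137, 0, 0, 0, 10], [0, 0, 0.137, 0, 0, 0, 10], [0, 0, 0.137, 0, 0, 0, 10], [0, 0, 0.137, 0, 0, 0, 10], [0, 0, 0, -18, -36, 0, 10], [0, 0, 0, -18, -36, 0, 10], [0, 0, 0, -18, -36, 0, 10], [0, 0, 0, -18, -36, 0, 10], [0, 0, 0, -18, -36, 0, 10], [0, 0, 0, -18, -36, 0, 10]])

```text
time_s: 28.8
eef_pos: [0.5147, 0.0014, 0.124]
tcp_rot: [-0.001, 0.044, 0.999, -0.0]
contact_force: [0.8, -0.5, -0.7]
finger_gap: 0.383
```

>>> move_arm(plan=[[0, 0, 0, -18, -36, 0, 10], [0, 0, 0, -18, -36, 0, 10], [0, 0, 0, -18, -36, 0, 10], [0, 0, 0, -18, -36, 0, 10], [0, 0, 0, -8, -4, 20, 10], [0, 0, 0, 0, 0, 30, 10], [0, 0, 0, 0, 0, 20, 10], [0, 0, 0, 0, 0, 0, 10], [0, 0, 0, 0, 0, 0, 10]])

```text
time_s: 29.92
eef_pos: [0.5822, -0.1518, 0.0558]
tcp_rot: [0.0, 0.044, 0.999, -0.0]
contact_force: [0.5, 1.3, -1.1]
finger_gap: 0.38
```

Run:
```python
from h import *
plan(rw(-1,-223,17),RK[2]);where()
```

```text
turn [-0.0002  0.0004  0.0002] shift [-1.2  1.2 38.8] t 29.925 gap 0.38 F [ 0.5  1.3 -1.1]
rack mm [  -2.2 -224.2   55.8]
```

>>> move_arm(plan=[[0, 0, 0, -2.2, 2.2, 12, 10], [0, 0, 0, 0, 0, 12, 10], [0, 0, 0, 0, 0, 4, 10], [0, 0, 0, 0, 0, 3, 10], [0, 0, 0, 0, 0, 2, 10], [0, 0, 0, 0, 0, 0, 10], [0, 0, 0, 0, 0, 0, 10]])

```text
time_s: 30.8
eef_pos: [0.5842, -0.15, 0.0224]
tcp_rot: [0.0, 0.044, 0.999, -0.0]
contact_force: [-0.1, -2.7, -2.5]
finger_gap: 0.382
```

Run:
```python
from h import *
where(); print(monitor.get_state()["torque"])
```

```text
rack mm [-2.000e-01 -2.222e+02  2.240e+01]
[-0.74986859  0.0358302  -0.04761094]
```

>>> move_arm(plan=[[0, 0, 0, 0, -1, 1, 10], [0, 0, 0, 0, 0, 2, 10], [0, 0, 0, 0, 0, 2, 10], [0, 0, 0, 0, 0, 0.5, 10], [0, 0, 0, 0, 0, 0, 10], [0, 0, 0, 0, 0, 0, 10]])

```text
time_s: 31.55
eef_pos: [0.5841, -0.1505, 0.0168]
tcp_rot: [-0.0, 0.044, 0.999, 0.0]
contact_force: [-0.9, 2.4, 4.6]
finger_gap: 0.377
```

Run:
```python
from h import *
where(); print(monitor.get_state()["torque"])
```

```text
rack mm [  -0.3 -222.7   16.8]
[0.39710884 0.42713681 0.01909455]
```

Floor contact at the expected height. I'll release and back up.

>>> move_arm(plan=[[0, 0, 0, 0, 0, 0, 42], [0, 0, 0, 0, 0, 0, 55], [0, 0, 0, 0, 0, 0, 55], [0, 0, 0, 0, 0, -15, 55], [0, 0, 0, 0, 0, -35, 55], [0, 0, 0, 0, 0, -50, 55], [0, 0, 0, 0, 0, -50, 55], [0, 0, 0, 0, 0, -50, 40], [0, 0, 0, 0, 0, 0, 40]])

```text
time_s: 32.67
eef_pos: [0.586, -0.1514, 0.2216]
tcp_rot: [0.003, 0.044, 0.999, -0.0]
contact_force: [-0.6, 0.1, -0.1]
finger_gap: 0.407
```

Run:
```python
from h import *
where()
S=read_camera("scene"); T=read_camera("top")
a=crop(S,235,170,365,290,3.9,None,1.2); b=crop(T,230,125,400,205,3,None,2)
c=np.zeros((max(a.shape[0],b.shape[0]),a.shape[1],3),np.uint8)
cv2.imwrite("pics/chk.png",np.vstack([cv2.resize(a[:,:],None,fx=.8,fy=.8),cv2.resize(b,(int(a.shape[1]*.8),int(b.shape[0]*a.shape[1]*.8/b.shape[1])))]))
print(cv2.imread("pics/chk.png").shape)
# expected
for x,y in((0,-223),): print("tag",[px("scene",rw(x+i,y+j,30)).round(1).tolist() for i,j in((-25,-18),(-25,18),(25,18),(25,-18))])
```

```text
rack mm [   1.6 -223.4  221.6]Traceback (most recent call last):
  File "<stdin>", line 6, in <module>
    return _nx.concatenate(arrs, 0, dtype=dtype, casting=casting)
           ~~~~~~~~~~~~~~~^^^^^^^^^^^^^^^^^^^^^^^^^^^^^^^^^^^^^^^
ValueError: all the input array dimensions except for the concatenation axis must match exactly, but along dimension 1, the array at index 0 has size 406 and the array at index 1 has size 405
```

Run:
```python
from h import *
S=read_camera("scene"); cv2.imwrite("pics/chkS.png",S[:,:,::-1])
for b,y in enumerate((-120,-40,40,120)):
    print(b,[S[int(round(v)),int(round(u))].tolist() for u,v in(px("scene",rw(x,y,36)) for x in(-43,-30,0,20))])
for i in(-10,0,10): print("tagtop",S[tuple(px("scene",rw(0,-223+i,30)).round().astype(int)[::-1])].tolist())
plan(rw(99.5,0,129),RK[2])
```

```text
0 [[179, 179, 154], [153, 143, 134], [170, 169, 153], [148, 138, 129]]
1 [[174, 136, 92], [174, 137, 92], [178, 180, 157], [179, 180, 162]]
2 [[197, 154, 104], [190, 149, 99], [190, 189, 168], [193, 197, 175]]
3 [[191, 190, 168], [168, 156, 144], [169, 160, 151], [176, 164, 155]]
tagtop [170, 169, 149]
tagtop [167, 169, 149]
tagtop [172, 169, 150]
turn [ 0.0002 -0.0004  0.0002] shift [-100.2  222.8   87.6] t 32.825 gap 0.402 F [-0.6  0.5 -1.1]
```

>>> move_arm(plan=[[0, 0, 0, -16.7, 37.2, 0, 40], [0, 0, 0, -16.7, 37.2, 0, 40], [0, 0, 0, -16.7, 37.2, 0, 40], [0, 0, 0, -16.7, 37.2, 0, 40], [0, 0, 0, -16.7, 37.2, 0, 40], [0, 0, 0, -16.7, 36.8, 0, 40], [0, 0, 0, 0, 0, 30, 40], [0, 0, 0, 0, 0, 30, 40], [0, 0, 0, 0, 0, 18, 40], [0, 0, 0, 0, 0, 8, 40]])

```text
time_s: 34.08
eef_pos: [0.7029, 0.0622, 0.1292]
tcp_rot: [-0.001, 0.044, 0.999, -0.0]
contact_force: [0.9, -0.2, 0.1]
finger_gap: 0.398
```

>>> move_arm(plan=[[0, 0, 0, 0, 0, 0, 40], [0, 0, 0, 0, 0, 0, 0], [0, 0, 0, 0, 0, 0, 0], [0, 0, 0, 0, 0, 0, 0], [0, 0, 0, 0, 0, 0, 0], [0, 0, 0, 0, 0, 0, 0]])

```text
time_s: 34.83
eef_pos: [0.7039, 0.0624, 0.1313]
tcp_rot: [0.0, 0.044, 0.999, 0.0]
contact_force: [0.1, -0.5, 5.3]
finger_gap: 0.141
```

Run:
```python
from h import *
where()
t0,t1=1.65,0; n=24
P=lambda t:np.array([-99*np.cos(t)+28*np.sin(t),28*np.cos(t)+99*np.sin(t)])
L=np.linspace(t0,t1,n+1)
print(P(1.65),P(1.65)+[62,45-14])
for a,b in zip(L,L[1:]): d=P(b)-P(a); print(round(b,2),(-d[0]).round(1),(-d[1]).round(1))
```

```text
rack mm [ 1.003e+02 -1.000e-01  1.313e+02]
[35.74518879 96.47425293] [ 97.74518879 127.47425293]
1.58 6.7 -2.2
1.51 6.8 -1.8
1.44 7.0 -1.3
1.38 7.0 -0.8
1.31 7.1 -0.3
1.24 7.1 0.2
1.17 7.0 0.6
1.1 7.0 1.1
1.03 6.9 1.6
0.96 6.8 2.1
0.89 6.6 2.5
0.82 6.4 3.0
0.76 6.2 3.4
0.69 5.9 3.8
0.62 5.7 4.2
0.55 5.4 4.6
0.48 5.0 5.0
0.41 4.7 5.3
0.34 4.3 5.6
0.28 3.9 5.9
0.21 3.5 6.2
0.14 3.1 6.4
0.07 2.6 6.6
0.0 2.2 6.7
```

>>> move_arm(plan=[[0, 0, 0, 6.7, 0, -2.2, 0], [0, 0, 0, 6.8, 0, -1.8, 0], [0, 0, 0, 7, 0, -1.3, 0], [0, 0, 0, 7, 0, -0.8, 0], [0, 0, 0, 7.1, 0, -0.3, 0], [0, 0, 0, 7.1, 0, 0.2, 0], [0, 0, 0, 7, 0, 0.6, 0], [0, 0, 0, 7, 0, 1.1, 0], [0, 0, 0, 6.9, 0, 1.6, 0], [0, 0, 0, 6.8, 0, 2.1, 0]])

```text
time_s: 36.08
eef_pos: [0.6342, 0.0685, 0.1317]
tcp_rot: [0.0, 0.044, 0.999, 0.0]
contact_force: [3.9, -2.5, -2.5]
finger_gap: 0.144
```

>>> move_arm(plan=[[0, 0, 0, 6.6, 0, 2.5, 0], [0, 0, 0, 6.4, 0, 3, 0], [0, 0, 0, 6.2, 0, 3.4, 0], [0, 0, 0, 5.9, 0, 3.8, 0], [0, 0, 0, 5.7, 0, 4.2, 0], [0, 0, 0, 5.4, 0, 4.6, 0], [0, 0, 0, 5, 0, 5, 0], [0, 0, 0, 4.7, 0, 5.3, 0]])

```text
time_s: 37.08
eef_pos: [0.5882, 0.0725, 0.0993]
tcp_rot: [-0.0, 0.044, 0.999, -0.0]
contact_force: [1.5, -3.1, 3.5]
finger_gap: 0.145
```

Run:
```python
from h import *
where(); s=monitor.get_state(); print(s["contact_force"],s["finger_gap"])
P=lambda t:np.array([-99*np.cos(t)+28*np.sin(t)+62,28*np.cos(t)+99*np.sin(t)+45-14])
for t in(.5,.41,.3,0): print(t,P(t))
```

```text
rack mm [-15.8  -0.2  99.3]
[ 1.52340023 -3.0672613   3.46703983] 0.14522830714346624
0.5 [-11.45675855 103.03544005]
0.41 [-17.63390028  96.14170651]
0.3 [-24.30374664  87.00592215]
0 [-37.  59.]
```

>>> move_arm(plan=[[0, 0, 0, 4.3, 0, 5.6, 0], [0, 0, 0, 3.9, 0, 5.9, 0], [0, 0, 0, 3.5, 0, 6.2, 0], [0, 0, 0, 3.1, 0, 6.4, 0], [0, 0, 0, 2.6, 0, 6.6, 0], [0, 0, 0, 2.2, 0, 6.7, 0], [0, 0, 0, 0, 0, 2.5, 0], [0, 0, 0, 0, 0, 0, 0], [0, 0, 0, 0, 0, 0, 0]])

```text
time_s: 38.2
eef_pos: [0.5703, 0.0741, 0.0613]
tcp_rot: [0.001, 0.044, 0.999, 0.0]
contact_force: [-6.2, -4.9, 31.2]
finger_gap: 0.146
```

Run:
```python
from h import *
where(); s=monitor.get_state(); print(s["contact_force"],s["finger_gap"])
```

```text
rack mm [-33.8  -0.2  61.3]
[-6.18231435 -4.88119051 31.1567584 ] 0.14623601480281087
```

The keeper is against its stop: 31 N, at the height expected for angle 0. I'll release and swing the arm aside to inspect everything.

>>> move_arm(plan=[[0, 0, 0, 0, 0, -2, 0], [0, 0, 0, 0, 0, 0, 40], [0, 0, 0, 0, 0, 0, 40], [0, 0, 0, 0, 0, -30, 40], [0, 0, 0, 0, 0, -50, 40], [0, 0, 0, 0, 0, -50, 40], [0, 0, 0, 10, 45, 0, 40], [0, 0, 0, 10, 45, 0, 40], [0, 0, 0, 10, 45, 0, 40], [0, 0, 0, 10, 45, 0, 40]])

```text
time_s: 39.45
eef_pos: [0.5444, 0.2588, 0.1916]
tcp_rot: [-0.0, 0.044, 0.999, 0.0]
contact_force: [0.4, -1.2, -1.8]
finger_gap: 0.395
```

>>> move_arm(plan=[[0, 0, 0, 10, 45, 0, 40], [0, 0, 0, 10, 45, 0, 40], [0, 0, 0, 10, 45, 0, 40], [0, 0, 0, 10, 45, 0, 40], [0, 0, 0, 0, 0, 0, 40]])

```text
time_s: 40.08
eef_pos: [0.5186, 0.4441, 0.1906]
tcp_rot: [-0.001, 0.041, 0.999, 0.0]
contact_force: [0.4, -0.1, -0.6]
finger_gap: 0.398
```

Run:
```python
from h import *
S=read_camera("scene"); T=read_camera("top")
cv2.imwrite("pics/S2.png",S[:,:,::-1]);cv2.imwrite("pics/T2.png",T[:,:,::-1])
C=np.zeros((600,800,3),np.uint8)
a=crop(T,230,125,402,202,2.9,None,2); b=crop(S,195,145,265,201,6.6,None,1.4); c=crop(T,425,132,497,215,4.1,None,2.6); d=crop(S,235,185,305,240,4.2,None,1.2)
C[:a.shape[0],:a.shape[1]]=a; h,w_=b.shape[:2]; C[225:225+h,:w_]=b
C[:c.shape[0],503:503+c.shape[1]]=c; C[345:345+d.shape[0],500:500+d.shape[1]]=d
cv2.imwrite("pics/chk2.png",C)
print(a.shape,b.shape,c.shape,d.shape,monitor.get_state()["eef_pos"])
```

```text
(223, 499, 3) (370, 462, 3) (340, 295, 3) (231, 294, 3) [0.52055474 0.43988903 0.191117  ]
```

View pics/chk2.png

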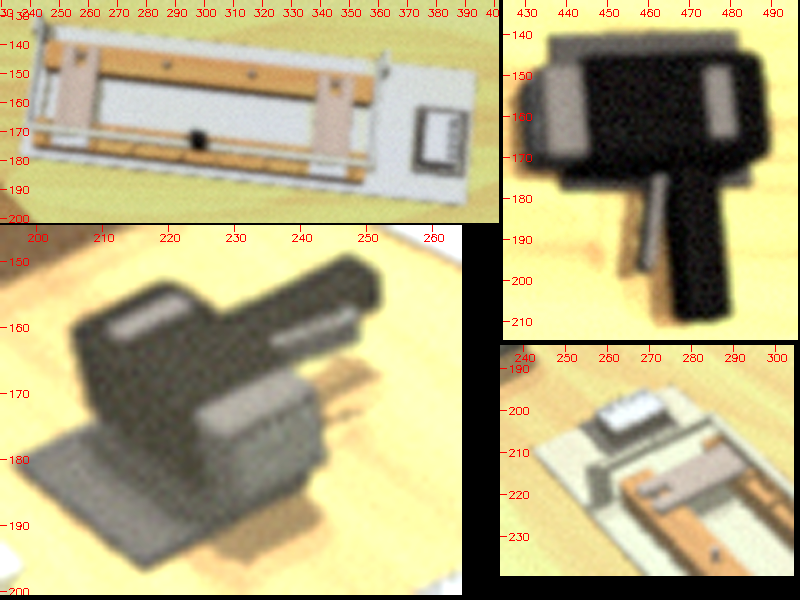

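The picture shows both irons flat in bays 0 and 3 with the pins in their notches. The keeper bar is down across them, and the tag is in the pocket with its bars towards the scanner. Next I refine the scanner pose from both cameras.

Run:
```python
from fit import *
np.set_printoptions(precision=4,suppress=True)
T=[("top",l,p) for l,p in(((-102,-16,75),(480.8,209)),((-15,-16,75),(477.2,177)),((-102,16,45),(466.3,210.5)),((68,100,93),(429.5,147)),((68,-45,93),(487.5,145)),((-4,-45,93),(489.5,171)))]
S=[("scene",l,p) for l,p in(((-102,-16,75),(247.3,149.5)),((-102,16,75),(252,153.5)))]
for o in(T,S,T+S):
    q,e=fit2(o,[.578,-.366,.07]); print(q,e.round(1).tolist())
q,e=fit2(T+S,[.578,-.366,.07])
c,s=np.cos(q[2]),np.sin(q[2])
for l in((-8,22,60),(-69,33,60),(-69,28,60),(-43,10,60)): x,y,z=np.array(l)/1e3; print(l,px("top",[q[0]+c*x-s*y,q[1]+s*x+c*y,z]).round(1),px("scene",[q[0]+c*x-s*y,q[1]+s*x+c*y,z]).round(1))
for n,u,v,z in(("top",459,197,.070),("top",463.5,178,.070),("scene",247.8,160,.07),("scene",236,163,.07)):
    p=w(n,u,v,z); d=p[:2]-q[:2]; print(n,"trigger pt in scanner mm",np.array([c*d[0]+s*d[1],-s*d[0]+c*d[1]])*1e3)
```

```text
[ 0.5795 -0.3699  0.0921] [[0.7, 1.2], [-0.4, -0.1], [-1.7, 1.9], [1.3, -0.2], [-1.2, -1.7], [0.8, -0.5]]
[ 0.5952 -0.3753 -0.0463] [[0.1, 0.2], [-0.1, -0.2]]
[ 0.581  -0.37    0.0991] [[1.0, 0.5], [-0.3, -0.7], [-1.4, 1.4], [1.2, -0.5], [-1.3, -2.4], [0.8, -1.2], [1.2, -1.9], [2.1, -2.9]]
(-8, 22, 60) [459.9 175.9] [235.5 165.5]
(-69, 33, 60) [458.9 199.1] [250.7 159.5]
(-69, 28, 60) [460.8 198.9] [249.8 159. ]
(-43, 10, 60) [466.2 188.6] [241.1 160.1]
top trigger pt in scanner mm [-64.9357  35.9309]
top trigger pt in scanner mm [-16.1603  17.343 ]
scene trigger pt in scanner mm [-51.2593  40.2485]
scene trigger pt in scanner mm [-10.9659  23.2946]
```

Run:
```python
from h import *
plan([.5398,-.3697,.19],.085)
```

```text
turn [-0.001  -0.0008 -0.1719] shift [  49.6 -808.3    1.1] t 40.175 gap 0.399 F [-0.2 -1.  -0.3]
```

>>> move_arm(plan=[[0, 0, -0.086, 0, 0, 0, 85], [0, 0, -0.086, 0, 0, 0, 85], [0, 0, 0, 2.5, -40, 0, 85], [0, 0, 0, 2.5, -40, 0, 85], [0, 0, 0, 2.5, -40, 0, 85], [0, 0, 0, 2.5, -40, 0, 85], [0, 0, 0, 2.5, -40, 0, 85], [0, 0, 0, 2.5, -40, 0, 85], [0, 0, 0, 2.5, -40, 0, 85], [0, 0, 0, 2.5, -40, 0, 85]])

```text
time_s: 41.42
eef_pos: [0.5276, 0.1167, 0.192]
tcp_rot: [0.0, -0.041, 0.999, 0.0]
contact_force: [0.5, -0.1, 0.2]
finger_gap: 0.849
```

>>> move_arm(plan=[[0, 0, 0, 2.5, -40, 0, 85], [0, 0, 0, 2.5, -40, 0, 85], [0, 0, 0, 2.5, -40, 0, 85], [0, 0, 0, 2.5, -40, 0, 85], [0, 0, 0, 2.5, -40, 0, 85], [0, 0, 0, 2.5, -40, 0, 85], [0, 0, 0, 2.5, -40, 0, 85], [0, 0, 0, 2.5, -40, 0, 85], [0, 0, 0, 2.5, -40, 0, 85], [0, 0, 0, 2.5, -40, 0, 85]])

```text
time_s: 42.68
eef_pos: [0.5355, -0.2836, 0.192]
tcp_rot: [0.0, -0.041, 0.999, 0.0]
contact_force: [0.0, 0.2, 0.2]
finger_gap: 0.845
```

>>> move_arm(plan=[[0, 0, 0, 2.5, -40, 0, 85], [0, 0, 0, 2.5, -40, 0, 85], [0, 0, 0, 0, -8, 0, 85], [0, 0, 0, 0, 0, 30, 85], [0, 0, 0, 0, 0, 25, 85], [0, 0, 0, 0, 0, 10, 85], [0, 0, 0, 0, 0, 0, 85], [0, 0, 0, 0, 0, 0, 85]])

```text
time_s: 43.68
eef_pos: [0.5395, -0.3697, 0.1279]
tcp_rot: [0.001, -0.042, 0.999, -0.0]
contact_force: [-0.7, -0.1, 0.3]
finger_gap: 0.85
```

Run:
```python
from h import *
plan([.5398,-.3697,.041],.085)
S=read_camera("scene");crop(S,190,110,270,200,6,"q1",1.4)
print(px("scene",monitor.get_state()["eef_pos"]))
```

```text
turn [-0.0006  0.001  -0.001 ] shift [-0.3 -0.  86.9] t 43.675 gap 0.85 F [-0.7 -0.1  0.3]
[236.99700843 143.82882569]
```

View pics/q1.png

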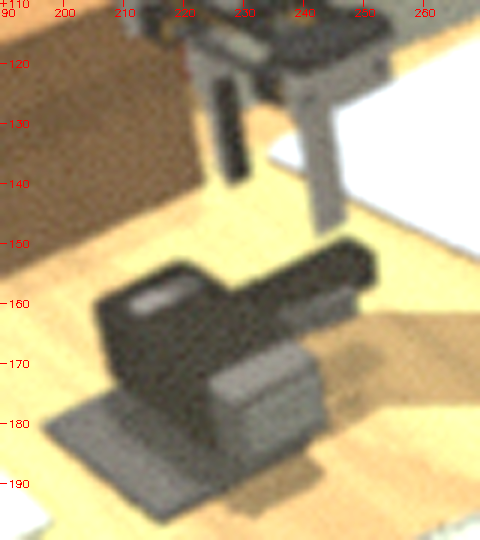

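The fingers straddle the handle line (tips near (228,140) and (245,148)). I'll descend in two stages with a force check.

>>> move_arm(plan=[[0, 0, 0, 0, 0, 20, 85], [0, 0, 0, 0, 0, 20, 85], [0, 0, 0, 0, 0, 10, 85], [0, 0, 0, 0, 0, 5, 85], [0, 0, 0, 0, 0, 0, 85]])

```text
time_s: 44.35
eef_pos: [0.539, -0.3695, 0.0716]
tcp_rot: [-0.0, -0.042, 0.999, 0.0]
contact_force: [0.1, -0.5, -0.3]
finger_gap: 0.852
```

>>> move_arm(plan=[[0, 0, 0, 0, 0, 10, 85], [0, 0, 0, 0, 0, 10, 85], [0, 0, 0, 0, 0, 8, 85], [0, 0, 0, 0, 0, 4, 85], [0, 0, 0, 0, 0, 0, 85]])

```text
time_s: 44.98
eef_pos: [0.539, -0.3694, 0.0396]
tcp_rot: [-0.0, -0.042, 0.999, 0.0]
contact_force: [0.2, -0.1, -0.2]
finger_gap: 0.847
```

>>> move_arm(plan=[[0, 0, 0, 0, 0, 0, 60], [0, 0, 0, 0, 0, 0, 60], [0, 0, 0, 0, 0, 0, 55], [0, 0, 0, 0, 0, 0, 50], [0, 0, 0, 0, 0, 0, 45], [0, 0, 0, 0, 0, 0, 45]])

```text
time_s: 45.72
eef_pos: [0.5395, -0.3745, 0.0401]
tcp_rot: [0.001, -0.041, 0.999, -0.004]
contact_force: [10.6, -27.5, -21.5]
finger_gap: 0.453
```

The reaction pushes the tool to -y, so the true centre lies about 5 mm further that way. I'll shift the tool and finish the squeeze.

>>> move_arm(plan=[[0, 0, 0, 0, -3, 0, 45], [0, 0, 0, 0, -3, 0, 42], [0, 0, 0, 0, 0, 0, 42], [0, 0, 0, 0, 0, 0, 42]])

```text
time_s: 46.22
eef_pos: [0.5395, -0.376, 0.04]
tcp_rot: [0.0, -0.042, 0.999, -0.0]
contact_force: [-2.4, -4.5, 0.3]
finger_gap: 0.422
```

>>> move_arm(plan=[[0, 0, 0, 0, 0, 0, 35], [0, 0, 0, 0, 0, 0, 30], [0, 0, 0, 0, 0, 0, 20], [0, 0, 0, 0, 0, 0, 20], [0, 0, 0, 0, 0, 0, 20], [0, 0, 0, 0, 0, 0, 20]])

```text
time_s: 46.98
eef_pos: [0.5395, -0.3766, 0.04]
tcp_rot: [0.0, -0.042, 0.999, -0.001]
contact_force: [-0.6, -9.4, -4.0]
finger_gap: 0.406
```

Run:
```python
from h import *
s=monitor.get_state(); print(s["finger_gap"]*94,s["contact_force"],s["eef_pos"])
S=read_camera("scene"); cv2.imwrite("pics/sq.png",S[:,:,::-1])
```

```text
38.11880350001423 [-0.6119048  -9.39463951 -3.96369796] [ 0.53949041 -0.37664617  0.04003876]
```

The fingers stopped at 38.1 mm, as expected for a fully squeezed trigger (about 49 mm at rest less 10 mm). I'll let go and withdraw upwards.

>>> move_arm(plan=[[0, 0, 0, 0, 0, 0, 60], [0, 0, 0, 0, 0, 0, 90], [0, 0, 0, 0, 0, 0, 90], [0, 0, 0, 0, 2, 0, 90], [0, 0, 0, 0, 0, 0, 90], [0, 0, 0, 0, 0, -15, 90], [0, 0, 0, 0, 0, -30, 90], [0, 0, 0, 0, 0, -40, 90], [0, 0, 0, 0, 0, -45, 90], [0, 0, 0, 0, 0, 0, 90]])

```text
time_s: 48.28
eef_pos: [0.5409, -0.3749, 0.1745]
tcp_rot: [0.003, -0.042, 0.999, -0.002]
contact_force: [-0.1, 0.7, -0.5]
finger_gap: 0.896
```

>>> move_arm(plan=[[0, 0, 0, 0, 0, -40, 90], [0, 0, 0, 0, 0, 0, 90], [0, 0, 0, 0, 0, 0, 90], [0, 0, 0, 0, 0, 0, 90]])

```text
time_s: 48.78
eef_pos: [0.539, -0.3731, 0.2089]
tcp_rot: [-0.001, -0.042, 0.999, 0.0]
contact_force: [-0.2, 0.6, 0.7]
finger_gap: 0.899
```

Run:
```python
from h import *
s=monitor.get_state(); print(s["time_s"],s["contact_force"],s["eef_pos"])
S=read_camera("scene")
def tr(box,ref):
    a=cv2.imread(f"pics/{ref}.png",0); b=cv2.cvtColor(S,cv2.COLOR_RGB2GRAY); u0,v0,u1,v1=box;m=12
    _,k,_,l=cv2.minMaxLoc(cv2.matchTemplate(b[v0-m:v1+m,u0-m:u1+m],a[v0:v1,u0:u1],cv2.TM_CCOEFF_NORMED)); return l[0]-m,l[1]-m,round(k,3)
for n,b in(("tag",(252,193,280,215)),("iron bay0",(262,202,300,226)),("iron bay3",(308,245,346,272)),("tab/keeper",(304,210,324,235)),("jar",(386,294,414,334)),("trigger",(232,152,252,168))): print(n,tr(b,"S2"),end="; ")
c=crop(S,190,140,360,290,3.5,"fin",1.3)
```

```text
48.775 [-0.21853918  0.59641156  0.74007526] [ 0.53903384 -0.37312059  0.20891436]
tag (0, 0, 0.98); iron bay0 (0, 0, 0.986); iron bay3 (0, 0, 0.996); tab/keeper (0, 0, 0.989); jar (0, 0, 0.819); trigger (0, 0, 0.958);
```

```bash
python3 -c "
from plant import *
print(sign_off())"
```

```text
the job is handed in; nothing more can be done
None
```

The job is finished and handed in at about 49 s of the 210 s allowed; `sign_off()` reports no verdict.

**What I did:** Two irons were present.
- I swung the keeper up to about 1.65 rad.
- I laid the two irons in bays 0 and 3, with the pin in each notch and the cutting edge towards the robot.
- I stood the tag in its pocket with the bars towards the scanner.
- I closed the keeper onto its stop, pressing it down with 31 N at the height expected for angle 0.
- I squeezed the trigger until the fingers stopped at 38 mm, which I took as fully in, then let it go and raised the arm clear.

**Last checks:**
- **After closing the keeper:** the pictures from both cameras showed the irons flat, the bar down and the tag upright in the pocket. The tab was within about 1 px of where angle 0 puts it.
- **After releasing the trigger:** by image matching, the irons, tag, keeper, trigger and jar had not moved. Contact force was under 1 N.

**What disagreed or stayed unconfirmed:**
- My scanner pose was about 6 mm off in y. The first squeeze gave a 27 N side force, so I re-centred before closing fully.
- The jar's last match score was only 0.82, though with no shift. I think the arm or its shadow was over it in the comparison picture.
- I never saw the trigger's angle. That it was fully squeezed rests on the finger gap, and that it is released rests on the image match. The picture limit stopped a last look by eye.

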